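# Clamp up a laminated plywood riser on a pinned jig

## Robot

A 6-joint arm with a two-finger parallel gripper is mounted at the origin on the work surface; the furniture and walls round the work are solid. World frame = base frame: x ahead of the robot, y to its left, z up, the work surface at z = 0. Lengths are in m, angles in degrees, forces in N, time in s.
With the tool pointing down it reaches from about 0.4 to 0.825 m from the base axis. Payload 7 kg.
Tool frame: the origin (TCP) lies midway between the tips of the shut fingers; the grasp point (between the pads) lies 19 mm behind it (ctrl.hold_point_z is the distance from the TCP to the grasp point, in m); z points along the fingers, y is the line along which they close (so a half turn about z gives the same grasp; the last joint's range is limited). The gripper opens to 88 mm and grips with 3 to 60 N. Pads are 19 mm wide; open, the fingers measure 130 mm over their backs; the gripper's body (78 mm by 193 mm) begins 47 mm behind the grasp point.
Start: joints at [-60.728, 20.546, 0.682, 0, -70.136, -16.507], TCP at [0.149, -0.658, 0.2] pointing down, gripper open.
Joint ranges: [-176.03, 176.03], [-82.01, 121.73], [-58.28, 71.71], [-173.87, 95.51], [-174.79, -0.11], [-173.66, 173.66]. Speed limits (degrees/s): [136.94, 136.94, 172.46, 180, 180, 180].

## Interface

Orientations are given as [roll, pitch, yaw] about the fixed x, y, z axes, in that order (R = Rz(yaw) Ry(pitch) Rx(roll)).
In Python, from plant import ctrl gives the robot as it stands.
- The arm moves only by the tool apply_moves, never from a script. Its argument "deltas" is a list of rows, each an object with "fingers": the finger opening in mm, from 0 to 87.6; "delta_pos": the shift along the tool's x, y, z in mm, a list of three; "angular": the turn, a rotation vector about the tool's x, y, z in degrees, a list of three. A call has 1 to 10 rows; each row is the pose to reach, as a shift and turn from the pose commanded when the call began, along the tool's axes at that moment; what a row does not reach only later rows make up. A row lasts 1/10 s, in which the tool goes at most 50 mm and 8.59 degrees, less where a joint would pass 70% of its speed; a pose out of reach is approached as far as the arm can. A call with a gripper value outside its range is refused whole. The fingers move at their own pace and stop on an object; the grip force is fixed at half the most. Time passes only in rows, so rows that repeat a pose let the fingers close. It gives the time, the measured TCP pose, the force, the opening and the grip force at its end, in the units of the state.
- ctrl.get_obs(): the state, without advancing time (a new reading comes with each control period).
- ctrl.snapshot(name): name is "side" or "top"; returns the picture (420x560x3 uint8, red, green, blue); there is no depth.
- ctrl.camera_params(name): a dict with "fx", "fy", "cx", "cy" (pixels), "cam_to_world" (4x4, takes a point from camera to world coordinates). Camera axes: x right, y up, looking along -z (the intrinsics and any distortion apply to the point x, -y, -z); pixel columns grow to the right and rows downward; lengths in m; the calibration is good to about 2 mm. A picture is of the moment at which its call begins. camera_params takes no time and is no camera call.
- ctrl.close_job(): hands the job in; it is judged then, once.
The state is a dict: "clock": time; "joint_pos": joint angles; "qvel": joint speeds; "tau": joint torques, N m; "tool_pos": TCP position; "orientation": TCP orientation; "force": force on the tool from outside, world axes, zero at the start; "moment": the same for the moment, N m; "opening": finger opening in m; "gripper_force": force on a finger pad.
Only numpy, scipy, OpenCV 4.12 (cv2) and the standard library are available. Lean on these libraries where they do the work, as an engineer would, in place of code of your own. Each camera call takes 0.05 s, during which the arm holds its last target. There are 200 camera calls.

## Task

Thread every loose plywood lamination over the two dowel pins of the clamping jig so that they lie flat on its bed, then thread the aluminium pressure plate over the pins on top of them. Then turn the four red clamp knobs, so that their arms swing in over the plate, in crisscross order and in two passes: first each about half of its quarter turn (some 45 degrees), one knob and then the one diagonally opposite before the other two, and only when all four are at half, all the way to their stops in the same crisscross order. Leave the bottle, the pot and the glass dish standing where they are.

Things in the scene. Friction and masses are not known exactly. Their poses are not given: they have to be found in the camera images.
- jig_bed (a point): Centre of the top of the jig's cork bed. The jig is a fixed grey aluminium plate (170 mm along its x by 236 mm along its y, its top 12 mm above the table); the bed (52 x 172 mm) stands 8 mm higher and this point is 20 mm above the table. x axis: across the bed, away from the robot at yaw 0; y axis: along the bed, through both pins; z up.
- jig_pin_left (a point): Tip of the left dowel pin, at y = +60 mm of the bed centre; steel, 8 mm diameter, upright, its rounded tip 45 mm above the bed (the nose tapers over the last 8 mm).
- jig_pin_right (a point): Tip of the right dowel pin, at y = -60 mm of the bed centre; steel, 8 mm diameter, upright, its rounded tip 45 mm above the bed (the nose tapers over the last 8 mm).
- ply_1_center (a point): Centre of a plywood lamination (ply_1), 56 mm (x) x 170 mm (y) x 6 mm (z), all alike, about 60 g; it starts flat on the green cutting mat to the right of the jig, whose top is 16 mm above the table. Two round through holes of 11 mm diameter at y = +60 and -60 mm fit the pins. Two or three laminations are there; absent ones read None. It can be gripped across its 56 mm width with the fingertips and may go on in any order, either way round.
- ply_2_center (a point): Centre of a plywood lamination (ply_2), 56 mm (x) x 170 mm (y) x 6 mm (z), all alike, about 60 g; it starts flat on the green cutting mat to the right of the jig, whose top is 16 mm above the table. Two round through holes of 11 mm diameter at y = +60 and -60 mm fit the pins. Two or three laminations are there; absent ones read None. It can be gripped across its 56 mm width with the fingertips and may go on in any order, either way round.
- ply_3_center (a point): Centre of a plywood lamination (ply_3), 56 mm (x) x 170 mm (y) x 6 mm (z), all alike, about 60 g; it starts flat on the green cutting mat to the right of the jig, whose top is 16 mm above the table. Two round through holes of 11 mm diameter at y = +60 and -60 mm fit the pins. Two or three laminations are there; absent ones read None. It can be gripped across its 56 mm width with the fingertips and may go on in any order, either way round.
- platen_grip (a point): Grip point of the pressure plate: middle of the wooden bar handle on it, 33 mm above the plate's underside. Aluminium plate 80 mm (x) x 232 mm (y) x 10 mm thick with two 11 mm through holes at y = +60 and -60 mm, about 0.35 kg; the handle is 18 mm wide (x), 80 mm long (y) and rises from the plate's top to 42.5 mm above the underside. Either way round.
- clamp_fl_grip (a point): Grip point of the front left clamp knob, on its axis at x = -61, y = +72 mm of the bed centre, 80 mm above the table: a red bar 12 mm wide, 42 mm long (along this point's y axis, its +y towards the clamp foot), from 72 to 88 mm above the table. Front is the robot's side, left is +y.
- clamp_fl (a joint): Angle of the front left knob, rad: 0 = open, its arm points along the jig's +y; it grows turning clockwise seen from above to the stop at 1.57 (arm pointing along the jig's +x, over the pressure plate). It stays where it is left; turning takes under 0.5 N m. Diagonal partner: back right.
- clamp_fl_arm: Dark steel arm of the front left clamp, turning with its knob below it, 42 mm from axis to foot; a spring lets it sink up to 16 mm as the knob turns until its foot presses on the plate; origin on the knob's axis, at table level when open and sinking with the arm (open, the foot is about 54 mm above the table and the arm's top 65 mm).
- clamp_fr_grip (a point): Grip point of the front right clamp knob, on its axis at x = -61, y = -72 mm of the bed centre, 80 mm above the table: a red bar 12 mm wide, 42 mm long (along this point's y axis, its +y towards the clamp foot), from 72 to 88 mm above the table. Front is the robot's side, left is +y.
- clamp_fr (a joint): Angle of the front right knob, rad: 0 = open, its arm points along the jig's -y; it grows turning counterclockwise seen from above to the stop at 1.57 (arm pointing along the jig's +x, over the pressure plate). It stays where it is left; turning takes under 0.5 N m. Diagonal partner: back left.
- clamp_fr_arm: Dark steel arm of the front right clamp, turning with its knob below it, 42 mm from axis to foot; a spring lets it sink up to 16 mm as the knob turns until its foot presses on the plate; origin on the knob's axis, at table level when open and sinking with the arm (open, the foot is about 54 mm above the table and the arm's top 65 mm).
- clamp_br_grip (a point): Grip point of the back right clamp knob, on its axis at x = +61, y = -72 mm of the bed centre, 80 mm above the table: a red bar 12 mm wide, 42 mm long (along this point's y axis, its +y towards the clamp foot), from 72 to 88 mm above the table. Front is the robot's side, left is +y.
- clamp_br (a joint): Angle of the back right knob, rad: 0 = open, its arm points along the jig's -y; it grows turning clockwise seen from above to the stop at 1.57 (arm pointing along the jig's -x, over the pressure plate). It stays where it is left; turning takes under 0.5 N m. Diagonal partner: front left.
- clamp_br_arm: Dark steel arm of the back right clamp, turning with its knob below it, 42 mm from axis to foot; a spring lets it sink up to 16 mm as the knob turns until its foot presses on the plate; origin on the knob's axis, at table level when open and sinking with the arm (open, the foot is about 54 mm above the table and the arm's top 65 mm).
- clamp_bl_grip (a point): Grip point of the back left clamp knob, on its axis at x = +61, y = +72 mm of the bed centre, 80 mm above the table: a red bar 12 mm wide, 42 mm long (along this point's y axis, its +y towards the clamp foot), from 72 to 88 mm above the table. Front is the robot's side, left is +y.
- clamp_bl (a joint): Angle of the back left knob, rad: 0 = open, its arm points along the jig's +y; it grows turning counterclockwise seen from above to the stop at 1.57 (arm pointing along the jig's -x, over the pressure plate). It stays where it is left; turning takes under 0.5 N m. Diagonal partner: front right.
- clamp_bl_arm: Dark steel arm of the back left clamp, turning with its knob below it, 42 mm from axis to foot; a spring lets it sink up to 16 mm as the knob turns until its foot presses on the plate; origin on the knob's axis, at table level when open and sinking with the arm (open, the foot is about 54 mm above the table and the arm's top 65 mm).
- resin_bottle: Bystander: white bottle with a blue cap, 42 mm across and 64 mm tall; origin at the centre of its underside; leave it alone.
- gel_pot: Bystander: white pot with a red lid, 48 mm across and 52 mm tall; origin at the centre of its underside; leave it alone.
- glass_dish: Bystander: clear glass dish, 77 mm across, 16 mm tall; origin at the centre of its underside; leave it alone.
- platen: The same pressure plate as above; origin at the centre of its underside, axes as at its grip point.

How it is judged:
By the outcome, as a careful person would: the job done as asked, in the order asked, and still so for the second after the job is handed in, with the robot touching nothing.
Of ply_1, ply_2, ply_3 only 2 to 3 are there at a start; the rules pass over those that are not, and their reading is None.
At some moment in a run one of ply_1, ply_2, ply_3, platen may be knocked a few centimetres aside while the robot is not near it.
Once in a run the grip may slacken for a moment while it holds something.
It also fails if it takes over 192 s, if anything falls off the work surface, if the arm or the gripper's body presses on something with over 40 N, if the wrist force passes 120 N, or if a joint passes its speed limit or range.

## Working session

There is one attempt and no reset: what is moved stays moved. The work goes in short steps, Python scripts to look and compute and a tool call to move; the robot and the scene stay as the last step left them, time stands still between calls to the robot, and variables do not carry over. Pictures are saved under pics/ and viewed, at most 14 in all, crops included, and the job is handed in when it is done.

Besides the shell and the picture viewer there is one more tool, called after "Request:" as name(argument=value, ...) on one line, values as JSON. apply_moves: Moves the arm, as the interface text tells. Its arguments: {"type":"object","properties":{"deltas":{"type":"array"}},"required":["deltas"]}

```bash
mkdir -p pics; ls; python3 - <<'E'
from plant import ctrl
import cv2
for n in ("top","side"):
    im=ctrl.snapshot(n); cv2.imwrite(f"pics/{n}0.png",im[:,:,::-1]); p=ctrl.camera_params(n)
    print(n,p)
print(ctrl.get_obs())
E
```

```text
pics
top {'fx': 424.3005043721145, 'fy': 424.3005043721145, 'cx': 277.47834530102085, 'cy': 210.8135737110186, 'cam_to_world': array([[-1.98328368e-02,  9.89772287e-01, -1.41270940e-01,
         4.17638821e-01],
       [-9.99799941e-01, -2.00006107e-02,  2.32311910e-04,
         9.41919451e-02],
       [-2.59556917e-03,  1.41247285e-01,  9.89970943e-01,
         9.78665930e-01],
       [ 0.00000000e+00,  0.00000000e+00,  0.00000000e+00,
         1.00000000e+00]])}
side {'fx': 457.55790911601616, 'fy': 457.55790911601616, 'cx': 281.6723411785215, 'cy': 206.31079508778032, 'cam_to_world': array([[ 0.99898508, -0.03622239,  0.02677207,  0.58594904],
       [ 0.04271605,  0.57333768, -0.81820489, -0.88922678],
       [ 0.0142879 ,  0.81851808,  0.57430307,  0.78462218],
       [ 0.        ,  0.        ,  0.        ,  1.        ]])}
{'clock': 0.1, 'joint_pos': array([-6.07267375e+01,  2.05879451e+01,  6.39766149e-01, -1.67694622e-02,
       -7.01349982e+01, -1.65075461e+01]), 'qvel': array([-0.09648388, -0.00852133,  0.14281526, -0.01555703,  0.11586759,
        0.03340403]), 'tau': array([-2.06312514e-03, -5.84161663e+01,  2.93751776e+01,  7.01551393e+00,
        1.01268434e-02, -6.25587109e-05]), 'tool_pos': array([ 0.14902456, -0.65787035,  0.19941815]), 'orientation': array([ 1.79915771e+02, -8.52072423e-03, -1.67239987e+02]), 'force': array([-0.05664251, -0.20162513, -0.27185208]), 'moment': array([-0.0003799 , -0.02791329,  0.03717861]), 'gripper_force': 0.0, 'opening': 0.08754389099996474}
```

View pics/top0.png

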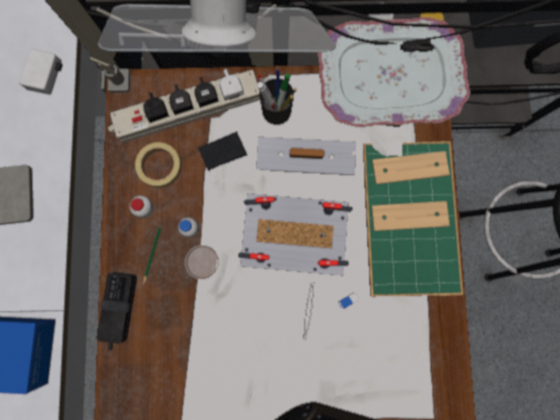

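View pics/side0.png

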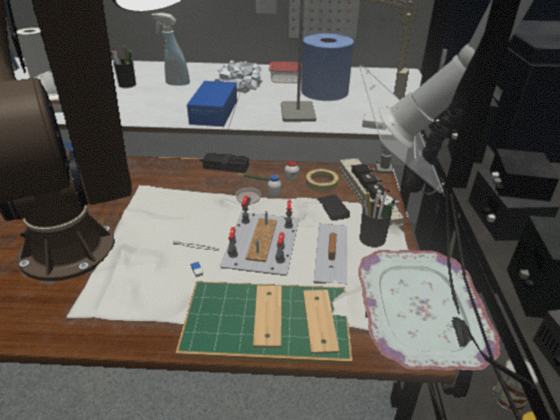

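```bash
cat > h.py <<'E'
import numpy as np, cv2
from plant import ctrl
def ray(n,uv):
    p=ctrl.camera_params(n); T=p["cam_to_world"]; uv=np.atleast_2d(uv).astype(float)
    d=np.c_[(uv[:,0]-p["cx"])/p["fx"],-(uv[:,1]-p["cy"])/p["fy"],-np.ones(len(uv))]@T[:3,:3].T
    return T[:3,3],d
def onz(n,uv,z):
    o,d=ray(n,uv); return o+d*((z-o[2])/d[:,2])[:,None]
def proj(n,X):
    p=ctrl.camera_params(n); T=p["cam_to_world"]; c=(np.atleast_2d(X)-T[:3,3])@T[:3,:3]
    return np.c_[p["cx"]-p["fx"]*c[:,0]/c[:,2], p["cy"]+p["fy"]*c[:,1]/c[:,2]]
def tri(uvt,uvs):
    A=[];b=[]
    for n,uv in(("top",uvt),("side",uvs)):
        o,d=ray(n,uv); d=d[0]/np.linalg.norm(d[0]); P=np.eye(3)-np.outer(d,d); A.append(P); b.append(P@o)
    return np.linalg.lstsq(np.vstack(A),np.hstack(b),rcond=None)[0]
def blobs(im,lo,hi,roi,amin=15):
    x0,y0,x1,y1=roi; hsv=cv2.cvtColor(im,cv2.COLOR_RGB2HSV)[y0:y1,x0:x1]
    m=cv2.inRange(hsv,np.array(lo),np.array(hi)); n,l,s,c=cv2.connectedComponentsWithStats(m)
    out=[]
    for i in range(1,n):
        if s[i,4]>=amin:
            cn=cv2.findContours((l==i).astype(np.uint8),cv2.RETR_EXTERNAL,cv2.CHAIN_APPROX_NONE)[0][0].reshape(-1,2)
            out.append((s[i,4],c[i]+[x0,y0],cn+[x0,y0]))
    return sorted(out,key=lambda b:-b[0])
def rectz(n,cn,z):
    P=onz(n,cn,z)[:,:2]*1000; r=cv2.minAreaRect(P.astype(np.float32)); b=cv2.boxPoints(r)
    e=[b[1]-b[0],b[2]-b[1]]; e=max(e,key=np.linalg.norm); yaw=(np.degrees(np.arctan2(e[1],e[0])))%180-90
    return np.round(np.r_[r[0],sorted(r[1]),yaw],1)   # centre mm, sizes, yaw of y axis
def deltas(target,yaw):
    """mm along tool axes and deg about them to reach target (mm, world), tool down at yaw"""
    from scipy.spatial.transform import Rotation as R
    o=ctrl.get_obs(); r=R.from_euler("xyz",o["orientation"],degrees=True)
    t=R.from_euler("xyz",[180,0,yaw],degrees=True)
    print("d",np.round(r.inv().apply(np.array(target)-o["tool_pos"]*1000),1),"ang",np.round((r.inv()*t).as_rotvec(degrees=True),1),
      "F",np.round(o["force"],1),"t",round(o["clock"],1),"q6",round(o["joint_pos"][5]))
E
python3 - <<'E'
from h import *
t=cv2.imread("pics/top0.png")[:,:,::-1]; s=cv2.imread("pics/side0.png")[:,:,::-1]
print("ply"); 
for b in blobs(t,(8,60,130),(25,200,255),(360,135,470,300),100): print(b[0],b[1],rectz("top",b[2],.022))
print("ply side")
for b in blobs(s,(8,60,130),(25,200,255),(180,275,360,360),100): print(b[0],b[1],rectz("side",b[2],.022))
print("cork")
for b in blobs(t,(8,80,60),(25,255,255),(240,190,350,280),100): print(b[0],b[1],rectz("top",b[2],.020))
for n,im,roi in(("top",t,(235,185,360,285)),("side",s,(220,190,300,275))):
    for lo,hi in(((0,150,100),(6,255,255)),((172,150,100),(180,255,255))):
        for b in blobs(im,lo,hi,roi,6): print("red",n,b[0],b[1],onz(n,b[1],.08)[0].round(4))
print("handle")
for b in blobs(t,(3,100,50),(20,255,220),(255,130,360,180),20): print(b[0],b[1],rectz("top",b[2],.0425))
c=[cv2.resize(t[185:285,235:360],None,fx=5,fy=5,interpolation=cv2.INTER_CUBIC)]
cv2.imwrite("pics/jig.png",c[0][:,:,::-1])
a=cv2.resize(t[125:180,250:360],None,fx=4,fy=4,interpolation=cv2.INTER_CUBIC); b=cv2.resize(t[145:240,362:462],None,fx=4,fy=4,interpolation=cv2.INTER_CUBIC)
o=np.zeros((380,840,3),np.uint8); o[:220,:440]=a; o[:380,440:]=b; cv2.imwrite("pics/pl.png",o[:,:,::-1][:,:800] if 0 else cv2.resize(o,(795,360))[:,:,::-1])
E
```

```text
ply
1838 [410.03699674 215.44015234] [ 537.6 -207.2   57.   170.7    2.4]
1746 [410.36483391 167.00572738] [ 650.3 -215.4   57.1  170.5    5.8]
248 [379.51209677 260.83467742] [ 450.4 -124.5  112.3  265.1  -61.1]
132 [454.28030303 280.35606061] [ 403.5 -302.6   57.9  131.8   59.6]
ply side
1604 [319.93453865 321.03241895] [ 649.8 -217.3   57.   170.4    5.5]
1558 [267.61103979 315.457638  ] [ 537.6 -206.9   56.5  173.8    2.2]
428 [275.68925234 353.55140187] [ 547.7 -315.7   76.1  348.2  -77.2]
102 [187.69607843 311.44117647] [ 363.2 -205.8   12.2  173.8   -3.4]
cork
1593 [294.69930948 233.27432517] [502.6  56.3  49.5 169.1  -6.4]
red top 79 [331.87341772 205.5443038 ] [ 0.5549 -0.0228  0.08  ]
red top 72 [264.20833333 199.58333333] [0.5708 0.122  0.08  ]
red top 44 [322.79545455 262.5       ] [0.4342 0.0009 0.08  ]
red top 39 [263.56410256 256.76923077] [0.4487 0.1252 0.08  ]
red top 36 [253.83333333 255.77777778] [0.4512 0.1457 0.08  ]
red top 31 [333.12903226 262.5483871 ] [ 0.4337 -0.0208  0.08  ]
red side 29 [244.72413793 200.06896552] [0.4512 0.1379 0.08  ]
red side 20 [280.1  239.85] [ 0.5553 -0.0272  0.08  ]
red side 19 [231.42105263 234.68421053] [ 0.435  -0.0144  0.08  ]
red side 13 [288.61538462 206.61538462] [0.5717 0.1144 0.08  ]
red side 8 [232.75 229.  ] [0.4353 0.0083 0.08  ]
red side 7 [289.         201.28571429] [0.572  0.1397 0.08  ]
red side 7 [281.57142857 233.85714286] [ 0.5579 -0.0037  0.08  ]
handle
257 [306.61089494 152.73540856] [683.3  25.4  18.3  75.2  -4.3]
```

View pics/jig.png

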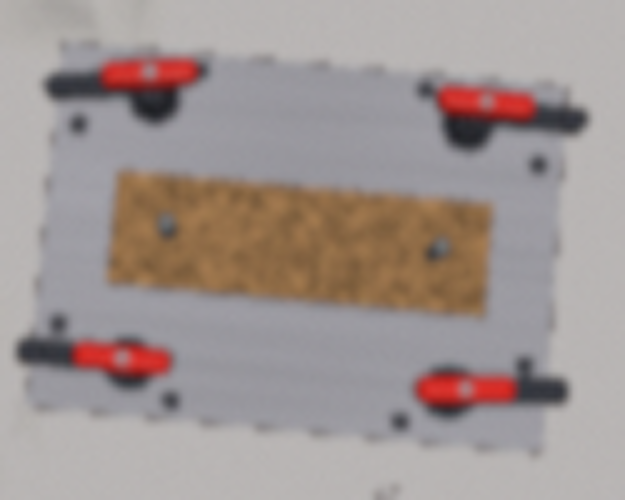

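View pics/pl.png

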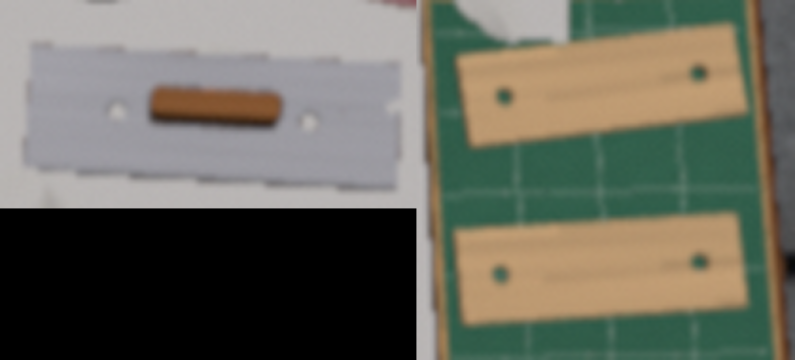

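```bash
python3 - <<'E'
from h import *
t=cv2.imread("pics/top0.png")[:,:,::-1]; s=cv2.imread("pics/side0.png")[:,:,::-1]
K=onz("top",[[259.6,256.6],[265,199.2],[332.4,205.4],[328.2,262.8]],.088)*1000
print(K.round(1)); print(K.mean(0).round(1), [np.degrees(np.arctan2(*(v[:2]*[-1,1]))).round(1) for v in (K[0]-K[3],K[1]-K[2])])
P=onz("top",[[268.4,229.8],[323,234.4]],.064)*1000; print(P.round(1),P.mean(0).round(1),np.linalg.norm(P[0]-P[1]))
# cork in side
for b in blobs(s,(8,80,40),(25,255,255),(220,190,300,275),50): print(b[0],rectz("side",b[2],.020))
# ply holes
for b in blobs(t,(30,40,0),(100,255,130),(374,150,448,235),6): 
    if b[0]<60: print("hole",b[0],b[1],(onz("top",b[1],.020)[0]*1000).round(1))
j=(s[190:285,210:360]); cv2.imwrite("pics/sj.png",cv2.resize(j,None,fx=5,fy=5,interpolation=cv2.INTER_CUBIC)[:,:,::-1])
deltas([537.6,-207.1,100],-87.6)
E
```

```text
[[448.9 133.2  88. ]
 [570.2 120.   88. ]
 [554.  -22.9  88. ]
 [433.2  -9.5  88. ]]
[501.6  55.2  88. ] [np.float64(-6.3), np.float64(-6.5)]
[[507.1 114.4  64. ]
 [494.7  -3.3  64. ]] [500.9  55.6  64. ] 118.38567804810229
709 [504.1  50.8  49.3 171.7  -6.5]
145 [568.5 269.2  38.5  65.  -86.3]
54 [381.1 265.3  22.1  43.7 -86.3]
hole 9 [383.66666667 217.11111111] [ 535.1 -147.4   20. ]
hole 8 [435.875 164.125] [ 656.3 -275.    20. ]
hole 8 [384.875 170.125] [ 644.4 -156.2   20. ]
hole 8 [436.125 213.875] [ 540.1 -267.2   20. ]
d [-478.6  353.7   99.9] ang [  0.1   0.1 -79.6] F [-0.1 -0.2 -0.3] t 0.1 q6 -17
```

View pics/sj.png

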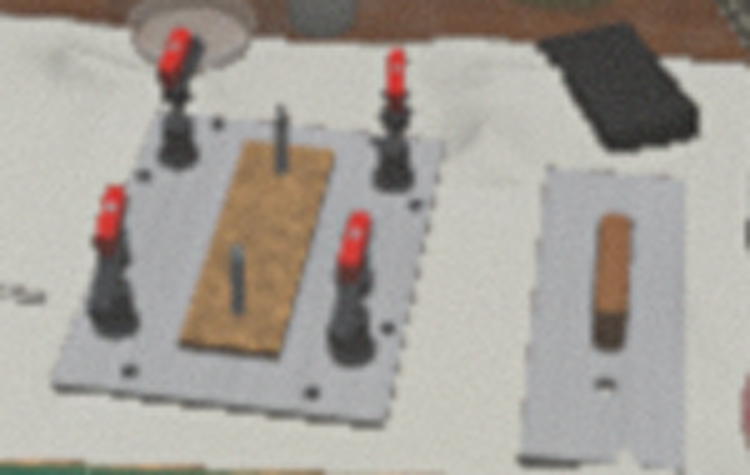

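Request:
apply_moves(deltas=[{"fingers": 87, "delta_pos": [-478.6, 353.7, 99.9], "angular": [0, 0, -79.6]}, {"fingers": 87, "delta_pos": [-478.6, 353.7, 99.9], "angular": [0, 0, -79.6]}, {"fingers": 87, "delta_pos": [-478.6, 353.7, 99.9], "angular": [0, 0, -79.6]}, {"fingers": 87, "delta_pos": [-478.6, 353.7, 99.9], "angular": [0, 0, -79.6]}, {"fingers": 87, "delta_pos": [-478.6, 353.7, 99.9], "angular": [0, 0, -79.6]}, {"fingers": 87, "delta_pos": [-478.6, 353.7, 99.9], "angular": [0, 0, -79.6]}, {"fingers": 87, "delta_pos": [-478.6, 353.7, 99.9], "angular": [0, 0, -79.6]}, {"fingers": 87, "delta_pos": [-478.6, 353.7, 99.9], "angular": [0, 0, -79.6]}, {"fingers": 87, "delta_pos": [-478.6, 353.7, 99.9], "angular": [0, 0, -79.6]}, {"fingers": 87, "delta_pos": [-478.6, 353.7, 99.9], "angular": [0, 0, -79.6]}])

```text
clock: 1.1
tool_pos: [0.472, -0.283, 0.1171]
orientation: [180.0, 0.0, -87.3]
force: [1.4, -1.0, -0.2]
opening: 0.0868
gripper_force: 0.0
```

Request:
apply_moves(deltas=[{"fingers": 87, "delta_pos": [0, 0, 0], "angular": [0, 0, 0]}, {"fingers": 87, "delta_pos": [0, 0, 0], "angular": [0, 0, 0]}])

```text
clock: 1.3
tool_pos: [0.4715, -0.2837, 0.1169]
orientation: [179.9, 0.0, -87.5]
force: [-0.7, -0.0, 0.5]
opening: 0.087
gripper_force: 0.0
```

```bash
python3 -c "
from h import *
deltas([537.6,-207.1,19],-87.6); print(ctrl.get_obs()['tool_pos'])"
```

```text
d [-73.6 -69.5  97.8] ang [0.1 0.  0.1] F [-0.7 -0.   0.5] t 1.3 q6 13
[ 0.47145507 -0.2836532   0.11689959]
```

Request:
apply_moves(deltas=[{"fingers": 87, "delta_pos": [-36, -35, 30], "angular": [0, 0, 0]}, {"fingers": 87, "delta_pos": [-73.6, -69.5, 50], "angular": [0, 0, 0]}, {"fingers": 87, "delta_pos": [-73.6, -69.5, 70], "angular": [0, 0, 0]}, {"fingers": 87, "delta_pos": [-73.6, -69.5, 90], "angular": [0, 0, 0]}, {"fingers": 87, "delta_pos": [-73.6, -69.5, 97.5], "angular": [0, 0, 0]}, {"fingers": 87, "delta_pos": [-73.6, -69.5, 97.5], "angular": [0, 0, 0]}, {"fingers": 87, "delta_pos": [-73.6, -69.5, 97.5], "angular": [0, 0, 0]}])

```text
clock: 2.0
tool_pos: [0.5376, -0.2095, 0.0209]
orientation: [-180.0, -0.0, -87.7]
force: [0.5, 0.4, 0.0]
opening: 0.0871
gripper_force: 0.0
```

Request:
apply_moves(deltas=[{"fingers": 40, "delta_pos": [0, 0, 0], "angular": [0, 0, 0]}, {"fingers": 40, "delta_pos": [0, 0, 0], "angular": [0, 0, 0]}, {"fingers": 40, "delta_pos": [0, 0, 0], "angular": [0, 0, 0]}, {"fingers": 40, "delta_pos": [0, 0, 0], "angular": [0, 0, 0]}, {"fingers": 40, "delta_pos": [0, 0, 0], "angular": [0, 0, 0]}, {"fingers": 40, "delta_pos": [0, 0, 0], "angular": [0, 0, 0]}])

```text
clock: 2.6
tool_pos: [0.5375, -0.2084, 0.02]
orientation: [180.0, 0.0, -87.6]
force: [0.3, -0.0, -0.3]
opening: 0.0448
gripper_force: 0.0
```

Request:
apply_moves(deltas=[{"fingers": 70, "delta_pos": [0, 0, -10], "angular": [0, 0, 0]}, {"fingers": 70, "delta_pos": [0, 0, -10], "angular": [0, 0, 0]}, {"fingers": 70, "delta_pos": [0, 0, -10], "angular": [0, 0, 0]}, {"fingers": 70, "delta_pos": [0, 0, -10], "angular": [0, 0, 0]}, {"fingers": 70, "delta_pos": [0, 0, 0], "angular": [0, 0, 0]}, {"fingers": 70, "delta_pos": [0, 0, 4], "angular": [0, 0, 0]}, {"fingers": 70, "delta_pos": [0, 0, 7], "angular": [0, 0, 0]}, {"fingers": 70, "delta_pos": [0, 0, 9], "angular": [0, 0, 0]}, {"fingers": 70, "delta_pos": [0, 0, 9], "angular": [0, 0, 0]}])

```text
clock: 3.5
tool_pos: [0.5373, -0.2084, 0.0105]
orientation: [180.0, 0.0, -87.6]
force: [-0.0, 0.1, 0.3]
opening: 0.07
gripper_force: 0.0
```

Request:
apply_moves(deltas=[{"fingers": 48, "delta_pos": [0, 0, 0], "angular": [0, 0, 0]}, {"fingers": 48, "delta_pos": [0, 0, 0], "angular": [0, 0, 0]}, {"fingers": 48, "delta_pos": [0, 0, 0], "angular": [0, 0, 0]}, {"fingers": 48, "delta_pos": [0, 0, 0], "angular": [0, 0, 0]}, {"fingers": 48, "delta_pos": [0, 0, 0], "angular": [0, 0, 0]}])

```text
clock: 4.0
tool_pos: [0.5376, -0.2084, 0.0111]
orientation: [-180.0, 0.0, -87.6]
force: [-0.7, -0.3, 0.4]
opening: 0.048
gripper_force: 0.0
```

```bash
python3 - <<'E'
from h import *
s=ctrl.snapshot("side");t=ctrl.snapshot("top")
o=np.hstack([cv2.resize(s[240:380,180:380],(560,392)),cv2.resize(t[120:300,360:470],(239,392))])
cv2.imwrite("pics/g1.png",o[:,:,::-1])
E
```

```text
(no output)
```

View pics/g1.png

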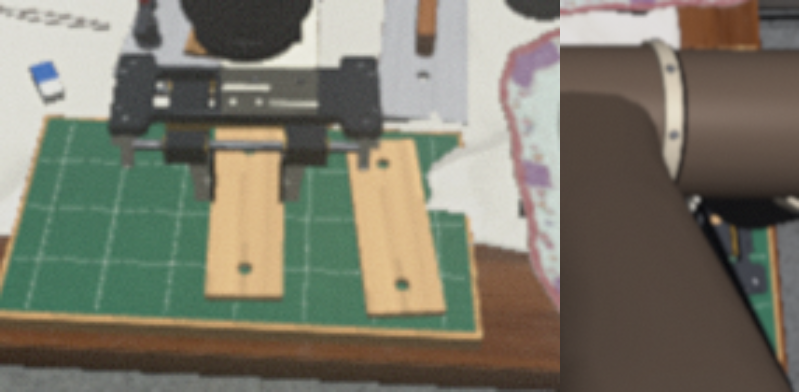

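```bash
python3 - <<'E'
from h import *
for z in (0,.011,.022,.03,.04): print(z,proj("side",[[.5376-.024,-.2084,z],[.5376+.024,-.2084,z],[.5376+.028,-.2084,z]]).round(1).tolist())
s=ctrl.snapshot("side")
cv2.imwrite("pics/g2.png",cv2.resize(s[280:330,235:305],None,fx=10,fy=10,interpolation=cv2.INTER_CUBIC)[:,:,::-1])
print({k:np.round(v,3) for k,v in ctrl.get_obs().items()}, ctrl.hold_point_z)
E
```

```text
0 [[257.0, 319.3], [278.7, 320.2], [280.6, 320.3]]
0.011 [[256.9, 315.9], [278.8, 316.8], [280.6, 316.9]]
0.022 [[256.8, 312.4], [278.9, 313.4], [280.7, 313.5]]
0.03 [[256.8, 309.9], [278.9, 310.9], [280.7, 310.9]]
0.04 [[256.7, 306.7], [278.9, 307.7], [280.8, 307.7]]
{'clock': np.float64(4.15), 'joint_pos': array([-1.7640e+00,  2.2320e+01, -2.4843e+01,  1.0000e-03, -4.2834e+01,
        4.1290e+00]), 'qvel': array([-0.01 ,  0.029,  0.044,  0.074, -0.103, -0.026]), 'tau': array([-0.0000e+00, -5.2532e+01,  2.1239e+01,  5.0560e+00,  4.2000e-02,
        0.0000e+00]), 'tool_pos': array([ 0.538, -0.208,  0.011]), 'orientation': array([-1.79997e+02, -1.00000e-03, -8.76340e+01]), 'force': array([-0.122, -0.184, -0.228]), 'moment': array([0.054, 0.091, 0.008]), 'gripper_force': np.float64(0.0), 'opening': np.float64(0.048)} 0.0188
```

View pics/g2.png

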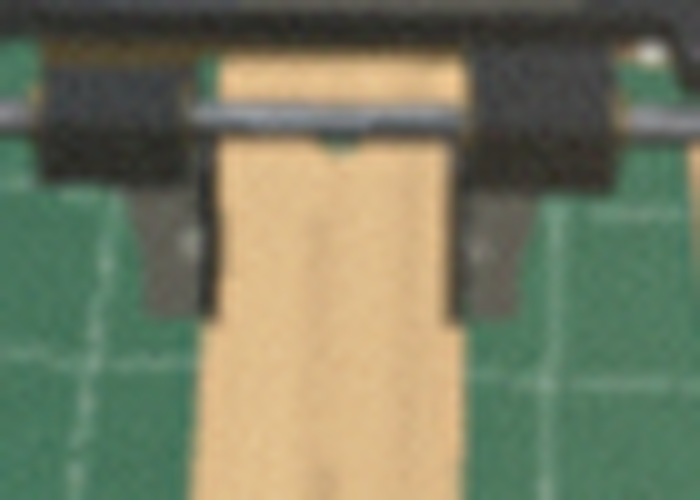

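Request:
apply_moves(deltas=[{"fingers": 48, "delta_pos": [0, 0, 1], "angular": [0, 0, 0]}, {"fingers": 48, "delta_pos": [0, 0, 2], "angular": [0, 0, 0]}, {"fingers": 48, "delta_pos": [0, 0, 2], "angular": [0, 0, 0]}])

```text
clock: 4.45
tool_pos: [0.5374, -0.2084, 0.0088]
orientation: [180.0, 0.0, -87.6]
force: [-0.3, 0.3, -0.4]
opening: 0.048
gripper_force: 0.0
```

Request:
apply_moves(deltas=[{"fingers": 48, "delta_pos": [0, 0, 1], "angular": [0, 0, 0]}, {"fingers": 48, "delta_pos": [0, 0, 2], "angular": [0, 0, 0]}, {"fingers": 48, "delta_pos": [0, 0, 2], "angular": [0, 0, 0]}])

```text
clock: 4.75
tool_pos: [0.5374, -0.2084, 0.0068]
orientation: [180.0, 0.0, -87.6]
force: [-0.6, 0.4, 0.6]
opening: 0.048
gripper_force: 0.0
```

Request:
apply_moves(deltas=[{"fingers": 48, "delta_pos": [0, 0, 1], "angular": [0, 0, 0]}, {"fingers": 48, "delta_pos": [0, 0, 2], "angular": [0, 0, 0]}, {"fingers": 48, "delta_pos": [0, 0, 2], "angular": [0, 0, 0]}])

```text
clock: 5.05
tool_pos: [0.5374, -0.2084, 0.0048]
orientation: [180.0, 0.0, -87.6]
force: [0.6, -0.5, -0.5]
opening: 0.0479
gripper_force: 0.0
```

```bash
python3 - <<'E'
from h import *
s=ctrl.snapshot("side")
cv2.imwrite("pics/g3.png",cv2.resize(s[280:330,235:305],None,fx=10,fy=10,interpolation=cv2.INTER_CUBIC)[:,:,::-1])
E
```

```text
(no output)
```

View pics/g3.png

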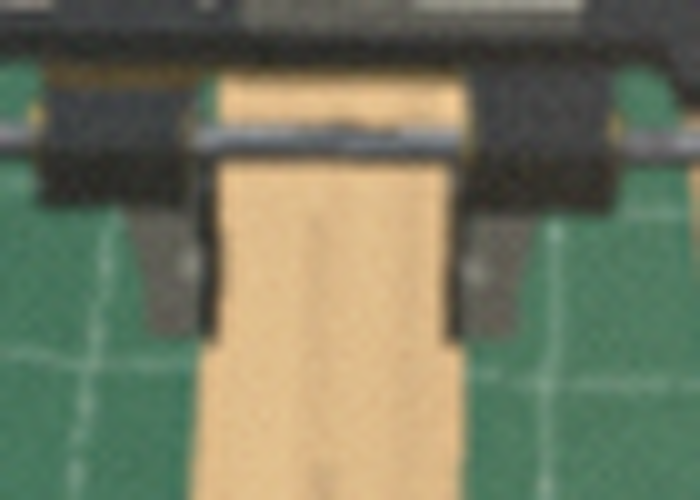

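Request:
apply_moves(deltas=[{"fingers": 48, "delta_pos": [0, 0, 1], "angular": [0, 0, 0]}, {"fingers": 48, "delta_pos": [0, 0, 2], "angular": [0, 0, 0]}, {"fingers": 48, "delta_pos": [0, 0, 2], "angular": [0, 0, 0]}])

```text
clock: 5.4
tool_pos: [0.5374, -0.2084, 0.0028]
orientation: [180.0, 0.0, -87.6]
force: [-1.2, 0.7, -0.1]
opening: 0.048
gripper_force: 0.0
```

Request:
apply_moves(deltas=[{"fingers": 48, "delta_pos": [0, 0, 1], "angular": [0, 0, 0]}, {"fingers": 48, "delta_pos": [0, 0, 2], "angular": [0, 0, 0]}, {"fingers": 48, "delta_pos": [0, 0, 2], "angular": [0, 0, 0]}])

```text
clock: 5.7
tool_pos: [0.5374, -0.2084, 0.0008]
orientation: [180.0, 0.0, -87.6]
force: [0.0, -0.1, -0.0]
opening: 0.0481
gripper_force: 0.0
```

Request:
apply_moves(deltas=[{"fingers": 48, "delta_pos": [0, 0, 1], "angular": [0, 0, 0]}, {"fingers": 48, "delta_pos": [0, 0, 2], "angular": [0, 0, 0]}, {"fingers": 48, "delta_pos": [0, 0, 2], "angular": [0, 0, 0]}])

```text
clock: 6.0
tool_pos: [0.5374, -0.2084, -0.0012]
orientation: [180.0, 0.0, -87.6]
force: [0.8, 0.4, -0.3]
opening: 0.0482
gripper_force: 0.0
```

```bash
python3 - <<'E'
from h import *
for y in(-.2084,-.218):
  for z in (.012,.018,.024,.03): print(y,z,proj("side",[[.5374+.025,y,z]]).round(1).tolist())
s=ctrl.snapshot("side"); print(ctrl.get_obs()['tool_pos'])
for c in (256,279,280): print(c,s[306:324,c].sum(1)//3, cv2.cvtColor(s[306:324,c:c+1],cv2.COLOR_RGB2HSV)[:,0,1])
print([round(float(proj("side",[[.5374,-.2075,.022]])[0,0]),1)], s[330,245:295,0])
E
```

```text
-0.2084 0.012 [[279.2, 316.5]]
-0.2084 0.018 [[279.2, 314.7]]
-0.2084 0.024 [[279.2, 312.8]]
-0.2084 0.03 [[279.3, 310.9]]
-0.218 0.012 [[279.0, 319.9]]
-0.218 0.018 [[279.0, 318.1]]
-0.218 0.024 [[279.0, 316.2]]
-0.218 0.03 [[279.1, 314.3]]
[ 0.53744228 -0.20844425 -0.00110041]
256 [ 67  66  63  70  64  73  85  86  87 104 141 176 185 185 181 184 182 184] [ 76  87  79  75  93  82  86  92  92  88  95 101  97  97  99  98  98  96]
279 [116 114 113 118 110 113 112 114 114 119 145 174 183 180 177 185 180 178] [ 90  91  94  93  95  96  97  92  96  91  97  98  99  99  99  93  97 100]
280 [ 70  66  68  71  68  62  66  64  59  73 120 169 175 174 175 178 175 177] [61 59 51 49 54 68 55 54 69 65 87 93 97 97 98 96 97 93]
[267.8] [ 73  75  72  71  72  69  69  68 110 191 227 223 222 222 224 224 225 226
 225 222 216 206 203 208 221 221 222 220 220 216 215 215 218 219 221 193
 123  75  75  82  79  82  75  86 105  92  77  77  74  79]
```

Request:
apply_moves(deltas=[{"fingers": 48, "delta_pos": [0, 0, 1], "angular": [0, 0, 0]}, {"fingers": 48, "delta_pos": [0, 0, 2], "angular": [0, 0, 0]}, {"fingers": 48, "delta_pos": [0, 0, 2], "angular": [0, 0, 0]}])

```text
clock: 6.35
tool_pos: [0.5374, -0.2084, -0.0032]
orientation: [180.0, 0.0, -87.6]
force: [0.7, 0.0, -0.3]
opening: 0.048
gripper_force: 0.0
```

Request:
apply_moves(deltas=[{"fingers": 48, "delta_pos": [0, 0, 1], "angular": [0, 0, 0]}, {"fingers": 48, "delta_pos": [0, 0, 2], "angular": [0, 0, 0]}, {"fingers": 48, "delta_pos": [0, 0, 2], "angular": [0, 0, 0]}])

```text
clock: 6.65
tool_pos: [0.5377, -0.2085, -0.004]
orientation: [-180.0, -0.0, -87.6]
force: [-3.1, 1.0, 10.0]
opening: 0.048
gripper_force: 5.2
```

Request:
apply_moves(deltas=[{"fingers": 66, "delta_pos": [0, 0, -8], "angular": [0, 0, 0]}, {"fingers": 66, "delta_pos": [0, 0, -8], "angular": [0, 0, 0]}, {"fingers": 66, "delta_pos": [0, 0, -8], "angular": [0, 0, 0]}, {"fingers": 66, "delta_pos": [0, 0, -3], "angular": [0, 0, 0]}, {"fingers": 66, "delta_pos": [0, 0, 0], "angular": [0, 0, 0]}, {"fingers": 66, "delta_pos": [0, 0, 2], "angular": [0, 0, 0]}, {"fingers": 66, "delta_pos": [0, 0, 2], "angular": [0, 0, 0]}])

```text
clock: 7.35
tool_pos: [0.5371, -0.2084, -0.0077]
orientation: [179.9, 0.0, -87.6]
force: [0.3, 0.0, -0.0]
opening: 0.0656
gripper_force: 0.0
```

Request:
apply_moves(deltas=[{"fingers": 46, "delta_pos": [0, 0, 0], "angular": [0, 0, 0]}, {"fingers": 46, "delta_pos": [0, 0, 0], "angular": [0, 0, 0]}, {"fingers": 46, "delta_pos": [0, 0, 0], "angular": [0, 0, 0]}, {"fingers": 46, "delta_pos": [0, 0, 0], "angular": [0, 0, 0]}, {"fingers": 46, "delta_pos": [0, 0, 0], "angular": [0, 0, 0]}])

```text
clock: 7.85
tool_pos: [0.5375, -0.2084, -0.007]
orientation: [-180.0, -0.0, -87.6]
force: [0.3, 0.1, -1.0]
opening: 0.0548
gripper_force: 30.0
```

Request:
apply_moves(deltas=[{"fingers": 46, "delta_pos": [0, 0, -10], "angular": [0, 0, 0]}, {"fingers": 46, "delta_pos": [0, 0, -30], "angular": [0, 0, 0]}, {"fingers": 46, "delta_pos": [0, 0, -60], "angular": [0, 0, 0]}, {"fingers": 46, "delta_pos": [0, 0, -92], "angular": [0, 0, 0]}, {"fingers": 46, "delta_pos": [0, 0, -92], "angular": [0, 0, 0]}, {"fingers": 46, "delta_pos": [0, 0, -92], "angular": [0, 0, 0]}])

```text
clock: 8.45
tool_pos: [0.5381, -0.2084, 0.0865]
orientation: [-179.8, -0.0, -87.6]
force: [-0.6, -0.2, -0.9]
opening: 0.0549
gripper_force: 30.0
```

```bash
python3 - <<'E'
from h import *
deltas([501.4,54.2,75],-96.4); print(ctrl.get_obs()['opening'])
s=ctrl.snapshot("side"); z=ctrl.get_obs()['tool_pos'][2]+.029; print(ctrl.get_obs()['tool_pos'])
for b in blobs(s,(8,60,130),(25,200,255),(180,200,360,360),100)[:3]: print(b[0],b[1],rectz("side",b[2],z),rectz("side",b[2],.022), b[2].min(0),b[2].max(0))
E
```

```text
d [-263.9   25.9   11.4] ang [-0.2  0.   8.8] F [-0.6 -0.2 -0.9] t 8.4 q6 4
0.054852323190274416
[ 0.53731443 -0.20833647  0.08534762]
1610 [319.99503106 321.15465839] [ 642.1 -298.9   50.1  150.2    5.5] [ 649.8 -217.6   57.   170.9    5.5] [303 290] [338 351]
1336 [267.69161677 289.97230539] [ 539.2 -226.3   57.3  135.1    2.5] [ 532.8 -135.    65.2  153.8    2.5] [253 266] [282 314]
476 [278.36554622 352.25630252] [ 557.8 -383.    88.8  312.4  -72.9] [ 553.9 -313.2  101.   355.5  -72.9] [180 318] [352 359]
```

Request:
apply_moves(deltas=[{"fingers": 46, "delta_pos": [-40, 4, 0], "angular": [0, 0, 1.5]}, {"fingers": 46, "delta_pos": [-80, 8, 0], "angular": [0, 0, 3]}, {"fingers": 46, "delta_pos": [-120, 12, 0], "angular": [0, 0, 4.5]}, {"fingers": 46, "delta_pos": [-160, 16, 0], "angular": [0, 0, 6]}, {"fingers": 46, "delta_pos": [-200, 20, 0], "angular": [0, 0, 7.5]}, {"fingers": 46, "delta_pos": [-235, 24, 0], "angular": [0, 0, 8.8]}, {"fingers": 46, "delta_pos": [-255, 26, 0], "angular": [0, 0, 8.8]}, {"fingers": 46, "delta_pos": [-264, 26, 0], "angular": [0, 0, 8.8]}, {"fingers": 46, "delta_pos": [-264, 26, 0], "angular": [0, 0, 8.8]}, {"fingers": 46, "delta_pos": [-264, 26, 0], "angular": [0, 0, 8.8]}])

```text
clock: 9.5
tool_pos: [0.5003, 0.0537, 0.0845]
orientation: [179.9, -0.0, -96.4]
force: [-1.0, -0.6, -1.0]
opening: 0.0554
gripper_force: 30.0
```

```bash
python3 - <<'E'
from h import *
deltas([501.4,54.2,45],-96.4); print(ctrl.get_obs()['tool_pos'],ctrl.get_obs()['opening'])
t=ctrl.snapshot("top"); s=ctrl.snapshot("side")
cv2.imwrite("pics/a.png",np.hstack([cv2.resize(t[185:285,235:360],(400,320)),cv2.resize(s[180:270,215:315],(355,320))])[:,:,::-1])
E
```

```text
d [-0.7 -1.1 39.4] ang [ 0.1 -0.  -0. ] F [-1.  -0.6 -1. ] t 9.5 q6 -35
[0.50031156 0.05368171 0.08445017] 0.0554379362532992
```

View pics/a.png

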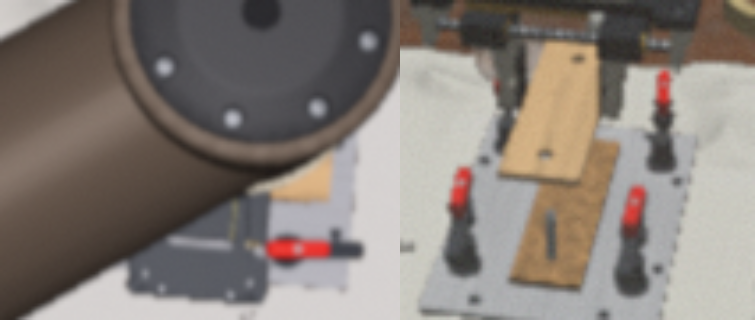

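```bash
cat > chk.py <<'E'
from h import *
import sys
tb=float(sys.argv[1])/1000  # ply top minus tcp
o=ctrl.get_obs(); p=o['tool_pos']; zt=p[2]+tb
s=ctrl.snapshot("side"); g=s.astype(int).sum(2)//3
off=float(sys.argv[2]) # ply centre along tool x, mm
yaw=np.radians(o['orientation'][2]); tx=np.array([np.cos(yaw),np.sin(yaw)])
c=p[:2]*1000+off*tx
for sg in(60,-60):
    e=c-sg*tx; u=proj("side",[[e[0]/1000,e[1]/1000,zt-.003]])[0]; x,y=u.round().astype(int)
    w=s[y-6:y+7,x-6:x+7].astype(int); rb=w[:,:,0]  # red channel: dark hole in ply
    d=np.clip(np.median(rb)-25-rb,0,None); yy,xx=np.mgrid[-6:7,-6:7]; d=d*(np.hypot(xx,yy)<5)
    m=np.array([(d*xx).sum(),(d*yy).sum()])/max(d.sum(),1)+[x,y]
    q=onz("side",m,zt-.003)[0]*1000
    print("hole pred",e.round(1),"seen",q[:2].round(1),"px",m.round(1))
E
python3 chk.py 29 -1.2
python3 - <<'E'
from h import *
for a,b in (([268.4,229.8],[266.2,211.2]),([323,234.4],[257.3,239.2])):
    print(tri(a,b).round(4), onz("side",b,.065)[0].round(4))
E
```

```text
hole pred [507.4 114.1] seen [508.4 120.8] px [265.1 194.9]
hole pred [493.8  -5.1] seen [493.8  -2.5] px [255.5 222.7]
[0.5094 0.1148 0.0615] [0.5118 0.1105 0.065 ]
[ 0.4963 -0.0036  0.0597] [ 0.4981 -0.0097  0.065 ]
```

```bash
python3 - <<'E'
from h import *
s=cv2.imread("pics/side0.png")[:,:,::-1].astype(int); t=cv2.imread("pics/top0.png")[:,:,::-1].astype(int)
def dark(row,x0,x1,ch=0):
    r=row[x0:x1,ch]; d=np.clip(np.median(r)-12-r,0,None); return round(float((d*np.arange(x0,x1)).sum()/max(d.sum(),1)),2)
for y in range(236,256,2): print("R",y,dark(s[y],252,263))
for y in range(208,228,2): print("L",y,dark(s[y],261,272))
for c in ((502.5,55.5),):
  for sg in(1,-1):
    X=np.array(c)+sg*60*np.array([.1115,.9938])
    print([proj("side",[[X[0]/1e3,X[1]/1e3,z]])[0].round(1) for z in(.065,.02)],[proj("top",[[X[0]/1e3,X[1]/1e3,z]])[0].round(1) for z in(.065,.02)])
print(t[226:236,264:274,2]);print(t[230:240,317:328,2])
E
```

```text
R 236 0.0
R 238 257.0
R 240 256.78
R 242 256.94
R 244 256.9
R 246 257.09
R 248 257.13
R 250 257.08
R 252 257.24
R 254 257.0
L 208 0.0
L 210 265.38
L 212 265.79
L 214 265.79
L 216 265.78
L 218 265.83
L 220 265.87
L 222 265.93
L 224 265.75
L 226 0.0
[array([265.4, 210.2]), array([265.5, 223.4])] [array([268.1, 228.8]), array([268.5, 230.8])]
[array([256.6, 237.7]), array([256.9, 251.5])] [array([323.4, 233.9]), array([321.3, 235.6])]
[[ 68  65  67  70  71  69  68  71  70  70]
 [ 68  67  70  80  83  78  72  71  74  75]
 [ 71  70  78  96 103  93  77  73  75  78]
 [ 76  75  84 103 108  94  78  74  77  79]
 [ 78  75  82  95  97  82  71  70  74  76]
 [ 77  77  76  78  77  69  66  71  73  75]
 [ 75  72  71  68  67  65  66  72  74  73]
 [ 71  72  69  67  67  68  68  71  72  72]
 [ 70  70  67  66  68  68  66  69  71  72]
 [ 70  67  67  67  68  70  68  71  71  70]]
[[ 73  71  67  63  65  67  68  69  70  70  66]
 [ 72  71  68  66  66  69  70  71  71  71  69]
 [ 72  71  71  71  72  81  87  81  71  69  68]
 [ 72  71  70  71  77  95 105  94  76  69  70]
 [ 70  69  67  67  75  97 108  95  76  68  72]
 [ 71  71  66  62  68  85  94  83  70  66  69]
 [ 71  72  68  62  62  72  75  72  65  65  67]
 [ 72  72  69  65  65  69  71  69  67  69  69]
 [ 74  72  70  67  67  68  73  70  70  71  69]
 [ 75  73  72  70  69  70  69  68  69  69  69]]
```

```bash
python3 -c "
from h import *
deltas([502.8,54.7,48],-96.4)"
```

```text
d [-1.7 -2.1 36.7] ang [ 0.  -0.  -0.1] F [ 1.3  0.6 -0.9] t 9.7 q6 -35
```

Request:
apply_moves(deltas=[{"fingers": 46, "delta_pos": [-1.7, -2.1, 10], "angular": [0, 0, 0]}, {"fingers": 46, "delta_pos": [-1.7, -2.1, 20], "angular": [0, 0, 0]}, {"fingers": 46, "delta_pos": [-1.7, -2.1, 30], "angular": [0, 0, 0]}, {"fingers": 46, "delta_pos": [-1.7, -2.1, 36], "angular": [0, 0, 0]}, {"fingers": 46, "delta_pos": [-1.7, -2.1, 36], "angular": [0, 0, 0]}, {"fingers": 46, "delta_pos": [-1.7, -2.1, 36], "angular": [0, 0, 0]}])

```text
clock: 10.25
tool_pos: [0.5029, 0.0556, 0.0488]
orientation: [180.0, -0.0, -96.4]
force: [-0.3, 0.5, -0.4]
opening: 0.0555
gripper_force: 30.0
```

```bash
python3 -c "
from h import *
deltas([502.8,54.7,35],-96.4)"; python3 chk.py 29 -1.2
```

```text
d [ 0.9 -0.  13.8] ang [ 0. -0. -0.] F [-0.3  0.5 -0.4] t 10.2 q6 -35
hole pred [509.7 116.5] seen [510.8 128.6] px [266.3 204.4]
hole pred [496.3  -2.8] seen [496.8  -0.9] px [257.  233.9]
```

Request:
apply_moves(deltas=[{"fingers": 46, "delta_pos": [0.9, 0, 3], "angular": [0, 0, 0]}, {"fingers": 46, "delta_pos": [0.9, 0, 5], "angular": [0, 0, 0]}, {"fingers": 46, "delta_pos": [0.9, 0, 8], "angular": [0, 0, 0]}, {"fingers": 46, "delta_pos": [0.9, 0, 10], "angular": [0, 0, 0]}, {"fingers": 46, "delta_pos": [0.9, 0, 10], "angular": [0, 0, 0]}])

```text
clock: 10.8
tool_pos: [0.5026, 0.0547, 0.0386]
orientation: [180.0, -0.0, -96.4]
force: [0.5, 0.5, -1.0]
opening: 0.0551
gripper_force: 30.0
```

Request:
apply_moves(deltas=[{"fingers": 46, "delta_pos": [0, 0, 3], "angular": [0, 0, 0]}, {"fingers": 46, "delta_pos": [0, 0, 5], "angular": [0, 0, 0]}, {"fingers": 46, "delta_pos": [0, 0, 8], "angular": [0, 0, 0]}, {"fingers": 46, "delta_pos": [0, 0, 8], "angular": [0, 0, 0]}])

```text
clock: 11.2
tool_pos: [0.5025, 0.0547, 0.0305]
orientation: [180.0, -0.0, -96.4]
force: [-0.8, 0.8, -0.1]
opening: 0.0546
gripper_force: 30.0
```

Request:
apply_moves(deltas=[{"fingers": 46, "delta_pos": [0, 0, 5], "angular": [0, 0, 0]}, {"fingers": 46, "delta_pos": [0, 0, 10], "angular": [0, 0, 0]}, {"fingers": 46, "delta_pos": [0, 0, 15], "angular": [0, 0, 0]}, {"fingers": 46, "delta_pos": [0, 0, 15], "angular": [0, 0, 0]}])

```text
clock: 11.6
tool_pos: [0.5022, 0.0545, 0.0151]
orientation: [179.9, -0.0, -96.4]
force: [-0.1, 0.0, -0.1]
opening: 0.0552
gripper_force: 30.0
```

Request:
apply_moves(deltas=[{"fingers": 46, "delta_pos": [0, 0, 5], "angular": [0, 0, 0]}, {"fingers": 46, "delta_pos": [0, 0, 10], "angular": [0, 0, 0]}, {"fingers": 46, "delta_pos": [0, 0, 15], "angular": [0, 0, 0]}, {"fingers": 46, "delta_pos": [0, 0, 16], "angular": [0, 0, 0]}, {"fingers": 46, "delta_pos": [0, 0, 16], "angular": [0, 0, 0]}])

```text
clock: 12.1
tool_pos: [0.5026, 0.0547, -0.0003]
orientation: [180.0, -0.0, -96.4]
force: [0.6, 0.3, -0.2]
opening: 0.0551
gripper_force: 30.0
```

```bash
python3 chk.py 29 -1.2;  python3 -c "
from h import *
s=ctrl.snapshot('side')
for b in blobs(s,(8,60,130),(25,200,255),(220,180,300,275),50)[:2]: print(b[0],rectz('side',b[2],.026))"
```

```text
hole pred [509.5 115.5] seen [510.3 125.3] px [266.1 219.6]
hole pred [496.   -3.7] seen [496.    2.4] px [257.1 248.1]
700 [502.1  48.   56.3 154.2  -5.7]
```

Request:
apply_moves(deltas=[{"fingers": 46, "delta_pos": [0, 0, 2.5], "angular": [0, 0, 0]}, {"fingers": 46, "delta_pos": [0, 0, 2.5], "angular": [0, 0, 0]}])

```text
clock: 12.4
tool_pos: [0.5027, 0.0548, -0.0026]
orientation: [180.0, 0.0, -96.4]
force: [-0.5, -0.5, -0.8]
opening: 0.0548
gripper_force: 30.0
```

Request:
apply_moves(deltas=[{"fingers": 68, "delta_pos": [0, 0, 0], "angular": [0, 0, 0]}, {"fingers": 68, "delta_pos": [0, 0, 0], "angular": [0, 0, 0]}, {"fingers": 68, "delta_pos": [0, 0, 0], "angular": [0, 0, 0]}, {"fingers": 68, "delta_pos": [0, 0, -20], "angular": [0, 0, 0]}, {"fingers": 68, "delta_pos": [0, 0, -60], "angular": [0, 0, 0]}, {"fingers": 68, "delta_pos": [0, 0, -95], "angular": [0, 0, 0]}, {"fingers": 68, "delta_pos": [120, 0, -95], "angular": [0, 0, 0]}, {"fingers": 68, "delta_pos": [160, 0, -95], "angular": [0, 0, 0]}, {"fingers": 68, "delta_pos": [200, 0, -95], "angular": [0, 0, 0]}, {"fingers": 68, "delta_pos": [220, 0, -95], "angular": [0, 0, 0]}])

```text
clock: 13.4
tool_pos: [0.4801, -0.1455, 0.093]
orientation: [-179.9, 0.0, -96.4]
force: [1.3, 0.2, -0.0]
opening: 0.0681
gripper_force: 0.0
```

```bash
cat > look.py <<'E'
from h import *
s=ctrl.snapshot('side')
for b in blobs(s,(8,60,130),(25,200,255),(180,180,360,360),300)[:3]: print("side",b[0],b[1].round(1),rectz('side',b[2],.022 if b[1][1]>275 else .026))
t=ctrl.snapshot('top')
for b in blobs(t,(8,60,130),(25,200,255),(235,135,470,300),300)[:3]: print("top",b[0],b[1].round(1),rectz('top',b[2],.022 if b[1][0]>360 else .026))
for b in blobs(t,(3,100,50),(20,255,220),(255,130,360,180),20): print("handle",rectz("top",b[2],.0425))
E
python3 look.py; python3 -c "
from h import *
deltas([650.2,-215.4,30],-84.3)"
```

```text
side 1602 [320.  321.1] [ 649.9 -217.5   56.9  170.6    5.4]
side 463 [278.9 352.2] [ 554.  -313.2  101.   355.3  -72.9]
top 1775 [410.3 167.1] [ 649.9 -214.9   57.7  171.6    5.8]
handle [683.4  25.4  18.1  75.2  -4.1]
d [  46.4 -178.    62.4] ang [  0.   -0.  -12.5] F [-0.4  0.4 -0.3] t 13.5 q6 -12
```

Request:
apply_moves(deltas=[{"fingers": 68, "delta_pos": [12, -45, 0], "angular": [0, 0, -6]}, {"fingers": 68, "delta_pos": [24, -90, 0], "angular": [0, 0, -12.5]}, {"fingers": 68, "delta_pos": [36, -135, 0], "angular": [0, 0, -12.5]}, {"fingers": 68, "delta_pos": [46.4, -178, 20], "angular": [0, 0, -12.5]}, {"fingers": 68, "delta_pos": [46.4, -178, 50], "angular": [0, 0, -12.5]}, {"fingers": 68, "delta_pos": [46.4, -178, 50], "angular": [0, 0, -12.5]}, {"fingers": 68, "delta_pos": [46.4, -178, 50], "angular": [0, 0, -12.5]}])

```text
clock: 14.2
tool_pos: [0.6512, -0.2097, 0.0421]
orientation: [179.9, 0.0, -83.9]
force: [0.8, 0.1, 1.5]
opening: 0.068
gripper_force: 0.0
```

```bash
python3 -c "
from h import *
deltas([650.1,-215.5,-7.2],-84.3)"
```

```text
d [ 5.7  1.6 49.3] ang [0.1 0.  0.4] F [0.8 0.1 1.5] t 14.2 q6 8
```

Request:
apply_moves(deltas=[{"fingers": 68, "delta_pos": [5.5, 1, 20], "angular": [0, 0, 0.4]}, {"fingers": 68, "delta_pos": [5.5, 1, 35], "angular": [0, 0, 0.4]}, {"fingers": 68, "delta_pos": [5.5, 1, 35], "angular": [0, 0, 0.4]}, {"fingers": 68, "delta_pos": [5.5, 1, 35], "angular": [0, 0, 0.4]}])

```text
clock: 14.6
tool_pos: [0.6518, -0.2153, 0.0085]
orientation: [-180.0, -0.0, -84.3]
force: [0.8, 0.4, 0.1]
opening: 0.0681
gripper_force: 0.0
```

```bash
python3 -c "
from h import *
deltas([650.1,-215.5,-7.2],-84.3)"
```

```text
d [ 0.   1.8 15.7] ang [-0. -0.  0.] F [0.8 0.4 0.1] t 14.6 q6 8
```

Request:
apply_moves(deltas=[{"fingers": 68, "delta_pos": [0, 1.5, 10], "angular": [0, 0, 0]}, {"fingers": 68, "delta_pos": [0, 1.5, 15.5], "angular": [0, 0, 0]}, {"fingers": 68, "delta_pos": [0, 1.5, 15.5], "angular": [0, 0, 0]}, {"fingers": 46, "delta_pos": [0, 1.5, 15.5], "angular": [0, 0, 0]}, {"fingers": 46, "delta_pos": [0, 1.5, 15.5], "angular": [0, 0, 0]}, {"fingers": 46, "delta_pos": [0, 1.5, 15.5], "angular": [0, 0, 0]}, {"fingers": 46, "delta_pos": [0, 1.5, 15.5], "angular": [0, 0, 0]}, {"fingers": 46, "delta_pos": [0, 1.5, 15.5], "angular": [0, 0, 0]}])

```text
clock: 15.4
tool_pos: [0.6504, -0.2157, -0.0078]
orientation: [-180.0, -0.0, -84.3]
force: [0.4, 0.5, 0.9]
opening: 0.0553
gripper_force: 30.0
```

Request:
apply_moves(deltas=[{"fingers": 46, "delta_pos": [0, 0, -10], "angular": [0, 0, 0]}, {"fingers": 46, "delta_pos": [0, 0, -30], "angular": [0, 0, 0]}, {"fingers": 46, "delta_pos": [0, 0, -60], "angular": [0, 0, 0]}, {"fingers": 46, "delta_pos": [0, 0, -95], "angular": [0, 0, 0]}, {"fingers": 46, "delta_pos": [0, 0, -95], "angular": [0, 0, 0]}, {"fingers": 46, "delta_pos": [0, 0, -95], "angular": [0, 0, 0]}])

```text
clock: 16.0
tool_pos: [0.6508, -0.2157, 0.0889]
orientation: [-179.8, -0.0, -84.3]
force: [-0.6, -0.1, -1.3]
opening: 0.055
gripper_force: 30.0
```

```bash
python3 -c "
from h import *
print(ctrl.get_obs()['tool_pos'])
deltas([502.8,55.9,88],-96.4)"
```

```text
[ 0.65084598 -0.21570172  0.08885906]
d [-284.9  120.6    0.4] ang [-0.2  0.  12.1] F [-0.6 -0.1 -1.3] t 16.0 q6 8
```

Request:
apply_moves(deltas=[{"fingers": 46, "delta_pos": [-41, 17, 0], "angular": [0, 0, 2]}, {"fingers": 46, "delta_pos": [-82, 35, 0], "angular": [0, 0, 4]}, {"fingers": 46, "delta_pos": [-123, 52, 0], "angular": [0, 0, 6]}, {"fingers": 46, "delta_pos": [-164, 69, 0], "angular": [0, 0, 8]}, {"fingers": 46, "delta_pos": [-205, 87, 0], "angular": [0, 0, 10]}, {"fingers": 46, "delta_pos": [-245, 104, 0], "angular": [0, 0, 12.1]}, {"fingers": 46, "delta_pos": [-270, 115, 0], "angular": [0, 0, 12.1]}, {"fingers": 46, "delta_pos": [-284.8, 120.6, 0], "angular": [0, 0, 12.1]}, {"fingers": 46, "delta_pos": [-284.8, 120.6, 15], "angular": [0, 0, 12.1]}, {"fingers": 46, "delta_pos": [-284.8, 120.6, 15], "angular": [0, 0, 12.1]}])

```text
clock: 17.0
tool_pos: [0.5, 0.0557, 0.0702]
orientation: [179.8, -0.1, -96.4]
force: [-0.6, 0.1, -1.3]
opening: 0.055
gripper_force: 30.0
```

```bash
python3 -c "
from h import *
deltas([502.8,55.7,40],-96.4)"; python3 chk.py 29.5 -.2
```

```text
d [-0.3 -2.9 30.2] ang [ 0.2 -0.1  0. ] F [-0.6  0.1 -1.3] t 17.0 q6 -35
hole pred [506.7 115.5] seen [505.8 128.4] px [264.4 197.6]
hole pred [493.4  -3.7] seen [4.932e+02 3.000e-01] px [255.5 226.5]
```

Request:
apply_moves(deltas=[{"fingers": 46, "delta_pos": [-0.3, -2.2, 10], "angular": [0, 0, 0]}, {"fingers": 46, "delta_pos": [-0.3, -2.2, 21], "angular": [0, 0, 0]}, {"fingers": 46, "delta_pos": [-0.3, -2.2, 21], "angular": [0, 0, 0]}, {"fingers": 46, "delta_pos": [-0.3, -2.2, 21], "angular": [0, 0, 0]}])

```text
clock: 17.45
tool_pos: [0.504, 0.0554, 0.0504]
orientation: [179.9, -0.0, -96.5]
force: [-1.0, -0.5, -1.3]
opening: 0.0554
gripper_force: 30.0
```

```bash
python3 -c "
from h import *
deltas([502.7,55.7,30],-96.4); print(ctrl.get_obs()['opening'])"; python3 chk.py 29.5 -.2; python3 chk.py 29.5 -.2
```

```text
d [-0.2  1.3 20.4] ang [ 0.1 -0.  -0.1] F [-1.  -0.5 -1.3] t 17.4 q6 -35
0.055383740171368115
hole pred [510.8 115.2] seen [510.7 127.9] px [266.2 203.9]
hole pred [497.3  -4.1] seen [498.  -1.] px [257.5 233.2]
hole pred [511.1 115.4] seen [510.6 132.7] px [266.3 202.7]
hole pred [497.6  -3.9] seen [497.7  -0.5] px [257.4 233. ]
```

Request:
apply_moves(deltas=[{"fingers": 46, "delta_pos": [-0.2, 1.3, 3], "angular": [0, 0, 0]}, {"fingers": 46, "delta_pos": [-0.2, 1.3, 6], "angular": [0, 0, 0]}, {"fingers": 46, "delta_pos": [-0.2, 1.3, 10], "angular": [0, 0, 0]}, {"fingers": 46, "delta_pos": [-0.2, 1.3, 13], "angular": [0, 0, 0]}, {"fingers": 46, "delta_pos": [-0.2, 1.3, 13], "angular": [0, 0, 0]}])

```text
clock: 18.05
tool_pos: [0.5027, 0.0561, 0.0375]
orientation: [180.0, -0.0, -96.4]
force: [0.8, 0.8, -0.8]
opening: 0.0548
gripper_force: 30.0
```

Request:
apply_moves(deltas=[{"fingers": 46, "delta_pos": [0, 0, 3], "angular": [0, 0, 0]}, {"fingers": 46, "delta_pos": [0, 0, 6], "angular": [0, 0, 0]}, {"fingers": 46, "delta_pos": [0, 0, 8], "angular": [0, 0, 0]}, {"fingers": 46, "delta_pos": [0, 0, 8], "angular": [0, 0, 0]}])

```text
clock: 18.45
tool_pos: [0.5028, 0.0561, 0.0296]
orientation: [180.0, -0.0, -96.4]
force: [-0.2, 0.5, -0.2]
opening: 0.0549
gripper_force: 30.0
```

Request:
apply_moves(deltas=[{"fingers": 46, "delta_pos": [0, 0, 5], "angular": [0, 0, 0]}, {"fingers": 46, "delta_pos": [0, 0, 10], "angular": [0, 0, 0]}, {"fingers": 46, "delta_pos": [0, 0, 15], "angular": [0, 0, 0]}, {"fingers": 46, "delta_pos": [0, 0, 20], "angular": [0, 0, 0]}, {"fingers": 46, "delta_pos": [0, 0, 25], "angular": [0, 0, 0]}, {"fingers": 46, "delta_pos": [0, 0, 27], "angular": [0, 0, 0]}, {"fingers": 46, "delta_pos": [0, 0, 27], "angular": [0, 0, 0]}])

```text
clock: 19.15
tool_pos: [0.5028, 0.0561, 0.0026]
orientation: [180.0, -0.0, -96.4]
force: [0.4, 0.0, -0.8]
opening: 0.055
gripper_force: 30.0
```

Request:
apply_moves(deltas=[{"fingers": 68, "delta_pos": [0, 0, 0], "angular": [0, 0, 0]}, {"fingers": 68, "delta_pos": [0, 0, 0], "angular": [0, 0, 0]}, {"fingers": 68, "delta_pos": [0, 0, 0], "angular": [0, 0, 0]}, {"fingers": 68, "delta_pos": [0, 0, -20], "angular": [0, 0, 0]}, {"fingers": 68, "delta_pos": [0, 0, -60], "angular": [0, 0, 0]}, {"fingers": 68, "delta_pos": [0, 0, -95], "angular": [0, 0, 0]}, {"fingers": 68, "delta_pos": [160, 0, -95], "angular": [0, 0, 0]}, {"fingers": 68, "delta_pos": [250, 0, -95], "angular": [0, 0, 0]}, {"fingers": 68, "delta_pos": [290, 0, -95], "angular": [0, 0, 0]}, {"fingers": 68, "delta_pos": [290, 0, -95], "angular": [0, 0, 0]}])

```text
clock: 20.15
tool_pos: [0.4803, -0.1441, 0.0986]
orientation: [-179.9, 0.0, -96.4]
force: [0.6, 0.3, 0.5]
opening: 0.0679
gripper_force: 0.0
```

```bash
cat >> look.py <<'E'
c=[cv2.resize(t[125:285,235:360],(500,600)),cv2.resize(s[180:290,215:290],(300,600))]
cv2.imwrite("pics/b.png",np.hstack(c)[:,:,::-1])
for b in blobs(t,(0,0,100),(180,60,190),(240,125,365,180),300)[:3]: print("plate",b[0],b[1].round(1),rectz('top',b[2],.010))
E
python3 look.py
```

```text
side 444 [275.9 353.3] [ 548.8 -315.5   76.1  350.3  -77.2]
handle [664.3  46.5  17.8  75.2  -4.4]
```

View pics/b.png

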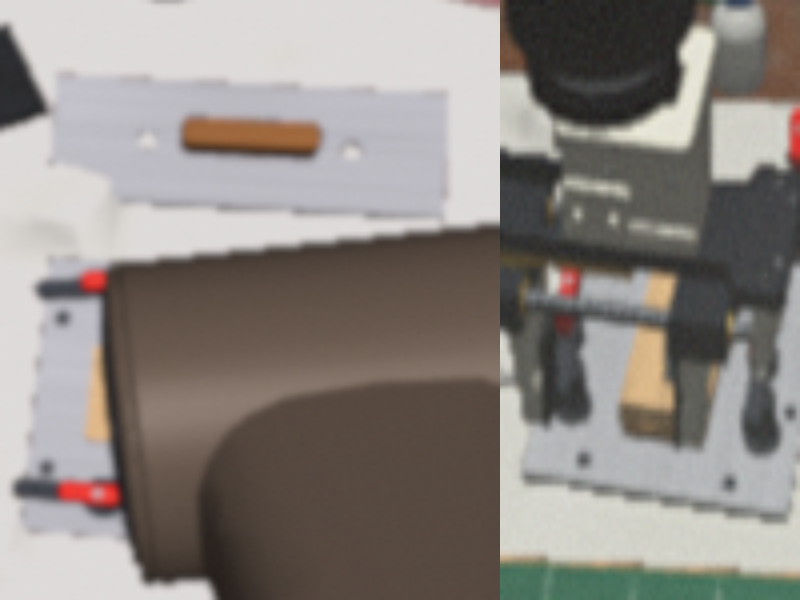

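```bash
python3 - <<'E'
from h import *
t=ctrl.snapshot("top"); g=t.astype(float).sum(2)/3
H=[]
for x,y in((272,162),(323,165)):
    w=g[y-5:y+6,x-5:x+6]; d=np.clip(w-np.median(w)-15,0,None); yy,xx=np.mgrid[-5:6,-5:6]
    m=np.array([(d*xx).sum(),(d*yy).sum()])/d.sum()+[x,y]; H.append(onz("top",m,.008)[0]*1000); print(m.round(2),H[-1].round(1))
H=np.array(H); print(H.mean(0).round(1),np.linalg.norm(H[0]-H[1]).round(1),np.degrees(np.arctan2(-(H[0]-H[1])[0],(H[0]-H[1])[1])).round(2))
hsv=cv2.cvtColor(t,cv2.COLOR_RGB2HSV); m=((g>125)&(g<190)).astype(np.uint8)
m[:140]=0;m[186:]=0;m[:,:246]=0;m[:,352:]=0
c=max(cv2.findContours(m,0,1)[0],key=cv2.contourArea).reshape(-1,2); print(len(c),rectz("top",c,.010))
for b in blobs(t,(3,100,50),(20,255,220),(255,130,360,180),20): r=rectz("top",b[2],.0425); print("handle",r)
deltas([r[0],r[1],100],-90+r[4])
E
```

```text
[271.41 162.18] [671.8 105.9   8. ]
[322.45 165.52] [661.3 -13.6   8. ]
[666.6  46.1   8. ] 120.0 -5.01
379 [664.8  27.2  84.1 193.5  -4.3]
handle [664.3  46.5  17.8  75.2  -4.4]
d [-212.  -160.8   -1.9] ang [-0.  -0.  -2.3] F [-0.6  0.1 -0. ] t 20.3 q6 -12
```

Request:
apply_moves(deltas=[{"fingers": 40, "delta_pos": [-40, -32, -20], "angular": [0, 0, -2]}, {"fingers": 40, "delta_pos": [-80, -62, -20], "angular": [0, 0, -2]}, {"fingers": 40, "delta_pos": [-120, -92, -20], "angular": [0, 0, -2]}, {"fingers": 40, "delta_pos": [-160, -122, -20], "angular": [0, 0, -2]}, {"fingers": 40, "delta_pos": [-195, -150, -20], "angular": [0, 0, -2]}, {"fingers": 40, "delta_pos": [-212, -162, 0], "angular": [0, 0, -2]}, {"fingers": 40, "delta_pos": [-212, -162, 20], "angular": [0, 0, -2]}, {"fingers": 40, "delta_pos": [-212, -162, 30], "angular": [0, 0, -2]}, {"fingers": 40, "delta_pos": [-212, -162, 30], "angular": [0, 0, -2]}])

```text
clock: 21.2
tool_pos: [0.6639, 0.0505, 0.0663]
orientation: [179.8, -0.1, -94.4]
force: [0.3, -0.6, 0.5]
opening: 0.0399
gripper_force: 0.0
```

```bash
python3 - <<'E'
from h import *
print(ctrl.get_obs()['tool_pos']); deltas([666,46.3,18],-94.8)
s=ctrl.snapshot("side"); np.save("s40.npy",s)
for b in blobs(s,(3,100,40),(20,255,220),(310,220,350,270),15): print("handle side",b[1],rectz("side",b[2],.0425))
E
```

```text
[0.66386894 0.05045409 0.0662524 ]
d [ 3.9 -2.6 48.2] ang [ 0.2 -0.1  0.4] F [ 0.3 -0.6  0.5] t 21.2 q6 -25
handle side [324.45744681 236.96808511] [667.7  38.1  13.   75.   -2.2]
```

Correct laterally and come down to TCP z = 20, then close.

Request:
apply_moves(deltas=[{"fingers": 40, "delta_pos": [3.9, -2.4, 20], "angular": [0, 0, 0.4]}, {"fingers": 40, "delta_pos": [3.9, -2.4, 40], "angular": [0, 0, 0.4]}, {"fingers": 40, "delta_pos": [3.9, -2.4, 46], "angular": [0, 0, 0.4]}, {"fingers": 40, "delta_pos": [3.9, -2.4, 46], "angular": [0, 0, 0.4]}])

```text
clock: 21.65
tool_pos: [0.6672, 0.0456, 0.0223]
orientation: [180.0, -0.0, -94.8]
force: [-0.3, -0.3, 0.3]
opening: 0.0397
gripper_force: 0.0
```

Request:
apply_moves(deltas=[{"fingers": 10, "delta_pos": [0, 0, 0], "angular": [0, 0, 0]}, {"fingers": 10, "delta_pos": [0, 0, 0], "angular": [0, 0, 0]}, {"fingers": 10, "delta_pos": [0, 0, 0], "angular": [0, 0, 0]}, {"fingers": 10, "delta_pos": [0, 0, 0], "angular": [0, 0, 0]}, {"fingers": 10, "delta_pos": [0, 0, 0], "angular": [0, 0, 0]}])

```text
clock: 22.15
tool_pos: [0.6676, 0.0459, 0.0223]
orientation: [-180.0, 0.0, -94.8]
force: [-0.0, -0.6, -0.5]
opening: 0.0109
gripper_force: 0.0
```

Request:
apply_moves(deltas=[{"fingers": 40, "delta_pos": [0, -0.5, -10], "angular": [0, 0, 0]}, {"fingers": 40, "delta_pos": [0, -0.5, -10], "angular": [0, 0, 0]}, {"fingers": 40, "delta_pos": [0, -0.5, -10], "angular": [0, 0, 0]}, {"fingers": 40, "delta_pos": [0, -0.5, -10], "angular": [0, 0, 0]}, {"fingers": 40, "delta_pos": [0, -0.5, 5], "angular": [0, 0, 0]}, {"fingers": 40, "delta_pos": [0, -0.5, 15], "angular": [0, 0, 0]}, {"fingers": 40, "delta_pos": [0, -0.5, 23], "angular": [0, 0, 0]}, {"fingers": 40, "delta_pos": [0, -0.5, 23], "angular": [0, 0, 0]}])

```text
clock: 22.95
tool_pos: [0.6665, 0.0454, -0.0033]
orientation: [179.8, -0.1, -94.8]
force: [-0.1, -0.4, -0.6]
opening: 0.0401
gripper_force: 0.0
```

Request:
apply_moves(deltas=[{"fingers": 40, "delta_pos": [0, 0, 3], "angular": [0, 0, 0]}, {"fingers": 40, "delta_pos": [0, 0, 6], "angular": [0, 0, 0]}, {"fingers": 40, "delta_pos": [0, 0, 6], "angular": [0, 0, 0]}, {"fingers": 8, "delta_pos": [0, 0, 6], "angular": [0, 0, 0]}, {"fingers": 8, "delta_pos": [0, 0, 6], "angular": [0, 0, 0]}, {"fingers": 8, "delta_pos": [0, 0, 6], "angular": [0, 0, 0]}, {"fingers": 8, "delta_pos": [0, 0, 6], "angular": [0, 0, 0]}, {"fingers": 8, "delta_pos": [0, 0, 6], "angular": [0, 0, 0]}])

```text
clock: 23.75
tool_pos: [0.6679, 0.0459, -0.0068]
orientation: [-180.0, 0.0, -94.8]
force: [-1.0, 0.7, 1.3]
opening: 0.0177
gripper_force: 30.0
```

```bash
python3 -c "
from h import *
print(ctrl.get_obs()['tool_pos'],ctrl.get_obs()['opening'])
deltas([502.8,55.9,80],-96.4)"
```

```text
[ 0.66793557  0.04588566 -0.00676551] 0.017696326737082248
d [  3.9 165.4 -86.8] ang [-0.   0.   1.6] F [-1.   0.7  1.3] t 23.8 q6 -25
```

Request:
apply_moves(deltas=[{"fingers": 8, "delta_pos": [0, 0, -8], "angular": [0, 0, 0]}, {"fingers": 8, "delta_pos": [0, 0, -20], "angular": [0, 0, 0]}, {"fingers": 8, "delta_pos": [0, 0, -40], "angular": [0, 0, 0]}, {"fingers": 8, "delta_pos": [0, 0, -65], "angular": [0, 0, 0]}, {"fingers": 8, "delta_pos": [0, 0, -90], "angular": [0, 0, 0]}, {"fingers": 8, "delta_pos": [0, 0, -108], "angular": [0, 0, 0]}, {"fingers": 8, "delta_pos": [0, 0, -108], "angular": [0, 0, 0]}, {"fingers": 8, "delta_pos": [0, 0, -108], "angular": [0, 0, 0]}])

```text
clock: 24.55
tool_pos: [0.6677, 0.046, 0.1011]
orientation: [-180.0, 0.0, -94.9]
force: [0.7, -1.0, -4.2]
opening: 0.018
gripper_force: 30.0
```

Request:
apply_moves(deltas=[{"fingers": 8, "delta_pos": [0, 25, 0], "angular": [0, 0, 0.5]}, {"fingers": 8, "delta_pos": [1, 55, 0], "angular": [0, 0, 1]}, {"fingers": 8, "delta_pos": [2, 85, 0], "angular": [0, 0, 1.6]}, {"fingers": 8, "delta_pos": [3, 115, 0], "angular": [0, 0, 1.6]}, {"fingers": 8, "delta_pos": [4, 145, 0], "angular": [0, 0, 1.6]}, {"fingers": 8, "delta_pos": [4, 160, 0], "angular": [0, 0, 1.6]}, {"fingers": 8, "delta_pos": [4, 165.4, 0], "angular": [0, 0, 1.6]}, {"fingers": 8, "delta_pos": [4, 165.4, 0], "angular": [0, 0, 1.6]}, {"fingers": 8, "delta_pos": [4, 165.4, 0], "angular": [0, 0, 1.6]}])

```text
clock: 25.45
tool_pos: [0.5033, 0.0559, 0.1007]
orientation: [180.0, -0.0, -96.4]
force: [0.6, -0.2, -4.8]
opening: 0.0176
gripper_force: 30.0
```

```bash
python3 - <<'E'
from h import *
o=ctrl.get_obs(); print(o['tool_pos'],o['opening'],o['force'],o['moment'])
deltas([502.8,55.6,70],-96.4)
t=ctrl.snapshot("top"); s=ctrl.snapshot("side")
cv2.imwrite("pics/c.png",np.hstack([cv2.resize(s[150:270,200:330],(650,600))])[:,:,::-1])
E
```

```text
[0.50333536 0.05592051 0.10067199] 0.017585889527273336 [ 0.55698847 -0.15619174 -4.78972671] [ 0.05454949  0.09106523 -0.04708697]
d [ 0.4  0.5 30.7] ang [ 0. -0. -0.] F [ 0.6 -0.2 -4.8] t 25.4 q6 -35
```

View pics/c.png

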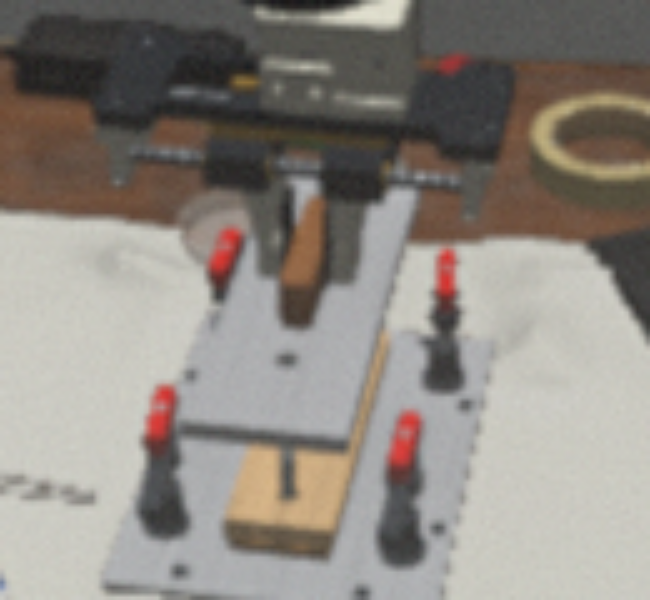

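Request:
apply_moves(deltas=[{"fingers": 8, "delta_pos": [0.4, 0.5, 15], "angular": [0, 0, 0]}, {"fingers": 8, "delta_pos": [0.4, 0.5, 28], "angular": [0, 0, 0]}, {"fingers": 8, "delta_pos": [0.4, 0.5, 36], "angular": [0, 0, 0]}, {"fingers": 8, "delta_pos": [0.4, 0.5, 36], "angular": [0, 0, 0]}, {"fingers": 8, "delta_pos": [0.4, 0.5, 36], "angular": [0, 0, 0]}])

```text
clock: 26.05
tool_pos: [0.5027, 0.0554, 0.0651]
orientation: [180.0, -0.0, -96.4]
force: [0.1, -1.1, -2.9]
opening: 0.0182
gripper_force: 30.0
```

```bash
python3 - <<'E'
from h import *
o=ctrl.get_obs(); p=o['tool_pos']; print(p,o['opening']); deltas([502.8,55.6,50],-96.4)
s=ctrl.snapshot("side"); z=p[2]+.0168-.003
e=[p[0]-.0067,p[1]-.0596+.0003,z]; u=proj("side",[e])[0]; x,y=u.round().astype(int); print("pred",u)
g=s[y-6:y+7,x-6:x+7].astype(int).sum(2)//3; print(g)
d=np.clip(np.median(g)-25-g,0,None); yy,xx=np.mgrid[-6:7,-6:7]; d=d*(np.hypot(xx,yy)<5)
m=np.array([(d*xx).sum(),(d*yy).sum()])/d.sum()+[x,y]; print(m,onz("side",m,z),e)
E
```

```text
[0.50265387 0.05543132 0.06505075] 0.018225173299173253
d [-0.2 -0.1 15.1] ang [ 0. -0. -0.] F [ 0.1 -1.1 -2.9] t 26.1 q6 -35
pred [256.54662924 233.31535842]
[[176 174 172 179 174 154 139 122 121 118 133 161 172]
 [178 176 177 176 176 173 174 170 168 171 166 170 173]
 [179 176 175 177 178 175 177 176 177 175 173 174 176]
 [176 176 176 175 176 179 177 173 173 174 172 170 172]
 [175 174 176 177 175 166 161 163 173 173 173 172 175]
 [176 176 176 177 156 132 121 134 158 168 172 175 178]
 [174 179 176 165 128  92  86 102 142 165 172 174 176]
 [176 179 177 170 144 116 114 124 150 169 172 176 176]
 [175 174 176 180 168 160 163 167 170 170 172 175 178]
 [174 177 176 177 175 174 174 175 176 172 175 177 179]
 [179 175 176 175 174 176 176 175 172 172 175 177 177]
 [175 176 179 178 174 176 177 174 171 174 174 175 177]
 [177 179 177 172 173 174 178 172 170 177 176 176 178]]
[256.83569405 233.10764873] [[ 0.49659522 -0.00300241  0.07885075]] [np.float64(0.49595387356566073), np.float64(-0.003868684184845173), np.float64(0.07885075337642226)]
```

Request:
apply_moves(deltas=[{"fingers": 8, "delta_pos": [0, 0, 4], "angular": [0, 0, 0]}, {"fingers": 8, "delta_pos": [0, 0, 7], "angular": [0, 0, 0]}, {"fingers": 8, "delta_pos": [0, 0, 10], "angular": [0, 0, 0]}, {"fingers": 8, "delta_pos": [0, 0, 10], "angular": [0, 0, 0]}])

```text
clock: 26.5
tool_pos: [0.5019, 0.0553, 0.0546]
orientation: [180.0, -0.0, -96.4]
force: [-0.5, -0.5, -3.4]
opening: 0.0177
gripper_force: 30.0
```

Request:
apply_moves(deltas=[{"fingers": 8, "delta_pos": [0, 0, 3], "angular": [0, 0, 0]}, {"fingers": 8, "delta_pos": [0, 0, 6], "angular": [0, 0, 0]}, {"fingers": 8, "delta_pos": [0, 0, 9], "angular": [0, 0, 0]}, {"fingers": 8, "delta_pos": [0, 0, 9], "angular": [0, 0, 0]}])

```text
clock: 26.9
tool_pos: [0.5019, 0.0553, 0.0454]
orientation: [180.0, -0.0, -96.4]
force: [0.4, -0.5, -4.0]
opening: 0.0179
gripper_force: 30.0
```

Request:
apply_moves(deltas=[{"fingers": 8, "delta_pos": [0, -0.5, 5], "angular": [0, 0, 0]}, {"fingers": 8, "delta_pos": [0, -0.5, 10], "angular": [0, 0, 0]}, {"fingers": 8, "delta_pos": [0, -0.5, 15], "angular": [0, 0, 0]}, {"fingers": 8, "delta_pos": [0, -0.5, 18], "angular": [0, 0, 0]}, {"fingers": 8, "delta_pos": [0, -0.5, 18], "angular": [0, 0, 0]}])

```text
clock: 27.4
tool_pos: [0.5023, 0.0552, 0.0273]
orientation: [179.9, -0.0, -96.4]
force: [0.6, 0.4, -2.9]
opening: 0.0178
gripper_force: 30.0
```

Request:
apply_moves(deltas=[{"fingers": 8, "delta_pos": [0, 0, 1], "angular": [0, 0, 0]}, {"fingers": 8, "delta_pos": [0, 0, 2], "angular": [0, 0, 0]}, {"fingers": 8, "delta_pos": [0, 0, 2], "angular": [0, 0, 0]}])

```text
clock: 27.7
tool_pos: [0.5028, 0.0554, 0.026]
orientation: [-180.0, 0.0, -96.4]
force: [-0.2, 0.0, -4.4]
opening: 0.0176
gripper_force: 30.0
```

Request:
apply_moves(deltas=[{"fingers": 40, "delta_pos": [0, 0, 0], "angular": [0, 0, 0]}, {"fingers": 40, "delta_pos": [0, 0, 0], "angular": [0, 0, 0]}, {"fingers": 40, "delta_pos": [0, 0, 0], "angular": [0, 0, 0]}, {"fingers": 40, "delta_pos": [0, 0, -20], "angular": [0, 0, 0]}, {"fingers": 40, "delta_pos": [0, 0, -55], "angular": [0, 0, 0]}, {"fingers": 40, "delta_pos": [-30, 25, -55], "angular": [0, 0, 0]}, {"fingers": 40, "delta_pos": [-60, 50, -55], "angular": [0, 0, 0]}, {"fingers": 40, "delta_pos": [-72.5, 61, -55], "angular": [0, 0, 0]}, {"fingers": 40, "delta_pos": [-72.5, 61, -55], "angular": [0, 0, 0]}, {"fingers": 40, "delta_pos": [-72.5, 61, -55], "angular": [0, 0, 0]}])

```text
clock: 28.7
tool_pos: [0.4504, 0.1347, 0.0813]
orientation: [-180.0, 0.0, -96.4]
force: [-0.1, 0.7, 0.0]
opening: 0.0399
gripper_force: 0.0
```

```bash
python3 - <<'E'
from h import *
deltas([450.2,134.2,48],-96.4)
s=ctrl.snapshot("side"); t=ctrl.snapshot("top")
cv2.imwrite("pics/d.png",np.hstack([cv2.resize(s[180:280,210:310],(400,400)),cv2.resize(t[140:290,230:380],(400,400))])[:,:,::-1])
E
```

```text
d [ 0.5  0.2 33.3] ang [-0.  0.  0.] F [-0.1  0.7  0. ] t 28.7 q6 -47
```

View pics/d.png

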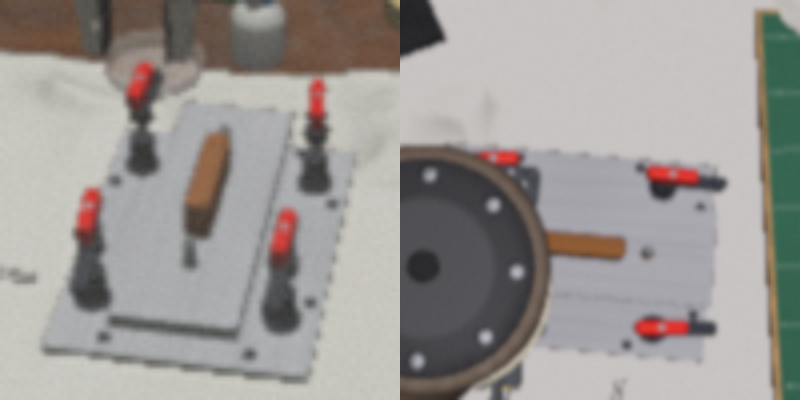

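Request:
apply_moves(deltas=[{"fingers": 40, "delta_pos": [0.5, 0.2, 15], "angular": [0, 0, 0]}, {"fingers": 40, "delta_pos": [0.5, 0.2, 28], "angular": [0, 0, 0]}, {"fingers": 40, "delta_pos": [0.5, 0.2, 33], "angular": [0, 0, 0]}, {"fingers": 40, "delta_pos": [0.5, 0.2, 33], "angular": [0, 0, 0]}, {"fingers": 4, "delta_pos": [0.5, 0.2, 33], "angular": [0, 0, 0]}, {"fingers": 4, "delta_pos": [0.5, 0.2, 33], "angular": [0, 0, 0]}, {"fingers": 4, "delta_pos": [0.5, 0.2, 33], "angular": [0, 0, 0]}, {"fingers": 4, "delta_pos": [0.5, 0.2, 33], "angular": [0, 0, 0]}, {"fingers": 4, "delta_pos": [0.5, 0.2, 33], "angular": [0, 0, 0]}])

```text
clock: 29.7
tool_pos: [0.4502, 0.134, 0.0483]
orientation: [-180.0, 0.0, -96.4]
force: [-0.7, -0.2, 2.4]
opening: 0.0119
gripper_force: 30.0
```

Request:
apply_moves(deltas=[{"fingers": 4, "delta_pos": [0, 0, 0], "angular": [0, 0, 7.5]}, {"fingers": 4, "delta_pos": [0, 0, 0], "angular": [0, 0, 15]}, {"fingers": 4, "delta_pos": [0, 0, 0], "angular": [0, 0, 22.5]}, {"fingers": 4, "delta_pos": [0, 0, 0], "angular": [0, 0, 30]}, {"fingers": 4, "delta_pos": [0, 0, 0], "angular": [0, 0, 37.5]}, {"fingers": 4, "delta_pos": [0, 0, 0], "angular": [0, 0, 45]}, {"fingers": 4, "delta_pos": [0, 0, 0], "angular": [0, 0, 45]}, {"fingers": 4, "delta_pos": [0, 0, 0], "angular": [0, 0, 45]}])

```text
clock: 30.5
tool_pos: [0.4497, 0.1342, 0.0483]
orientation: [180.0, 0.0, -141.4]
force: [-4.1, 3.2, 4.4]
opening: 0.0119
gripper_force: 30.0
```

Request:
apply_moves(deltas=[{"fingers": 40, "delta_pos": [0, 0, 0], "angular": [0, 0, 0]}, {"fingers": 40, "delta_pos": [0, 0, 0], "angular": [0, 0, 0]}, {"fingers": 40, "delta_pos": [0, 0, -15], "angular": [0, 0, 0]}, {"fingers": 40, "delta_pos": [0, 0, -35], "angular": [0, 0, 0]}, {"fingers": 40, "delta_pos": [4, -45, -35], "angular": [0, 0, -8]}, {"fingers": 40, "delta_pos": [8, -90, -35], "angular": [0, 0, -16]}, {"fingers": 40, "delta_pos": [12, -135, -35], "angular": [0, 0, -24]}, {"fingers": 40, "delta_pos": [15, -175, -35], "angular": [0, 0, -32]}, {"fingers": 40, "delta_pos": [15.6, -188.2, -35], "angular": [0, 0, -40]}, {"fingers": 40, "delta_pos": [15.6, -188.2, -35], "angular": [0, 0, -45]}])

```text
clock: 31.5
tool_pos: [0.5562, -0.0255, 0.0824]
orientation: [180.0, -0.0, -96.3]
force: [-0.7, 0.1, -0.5]
opening: 0.0398
gripper_force: 0.0
```

```bash
python3 -c "
from h import *
deltas([555.4,-22.6,48],-96.4)"
```

```text
d [-2.8  1.1 34.4] ang [ 0.  -0.   0.1] F [-0.7  0.1 -0.5] t 31.5 q6 -24
```

Request:
apply_moves(deltas=[{"fingers": 40, "delta_pos": [-1, 0.5, 10], "angular": [0, 0, 0]}, {"fingers": 40, "delta_pos": [-1, 0.5, 10], "angular": [0, 0, 0]}])

```text
clock: 31.7
tool_pos: [0.5534, -0.0221, 0.0712]
orientation: [179.9, -0.0, -96.7]
force: [-0.0, 0.8, 0.0]
opening: 0.0398
gripper_force: 0.0
```

```bash
python3 -c "
from h import *
deltas([555.4,-22.6,48],-96.4)"
```

```text
d [ 0.2 -2.1 23.2] ang [ 0.1 -0.  -0.3] F [-0.   0.8  0. ] t 31.7 q6 -25
```

Request:
apply_moves(deltas=[{"fingers": 40, "delta_pos": [0.5, -0.5, 12], "angular": [0, 0, 0]}, {"fingers": 40, "delta_pos": [0.5, -0.5, 23], "angular": [0, 0, 0]}, {"fingers": 40, "delta_pos": [0.5, -0.5, 23], "angular": [0, 0, 0]}, {"fingers": 40, "delta_pos": [0.5, -0.5, 23], "angular": [0, 0, 0]}, {"fingers": 40, "delta_pos": [0.5, -0.5, 23], "angular": [0, 0, 0]}])

```text
clock: 32.2
tool_pos: [0.5554, -0.0224, 0.0502]
orientation: [-180.0, 0.0, -96.4]
force: [0.5, 0.7, -0.2]
opening: 0.0402
gripper_force: 0.0
```

Request:
apply_moves(deltas=[{"fingers": 4, "delta_pos": [0, 0, 1.5], "angular": [0, 0, 0]}, {"fingers": 4, "delta_pos": [0, 0, 1.5], "angular": [0, 0, 0]}, {"fingers": 4, "delta_pos": [0, 0, 1.5], "angular": [0, 0, 0]}, {"fingers": 4, "delta_pos": [0, 0, 1.5], "angular": [0, 0, 0]}, {"fingers": 4, "delta_pos": [0, 0, 1.5], "angular": [0, 0, 0]}])

```text
clock: 32.7
tool_pos: [0.5554, -0.0226, 0.0486]
orientation: [-180.0, 0.0, -96.4]
force: [0.5, 0.2, -0.0]
opening: 0.0112
gripper_force: 30.0
```

Request:
apply_moves(deltas=[{"fingers": 4, "delta_pos": [0, 0, 0], "angular": [0, 0, 7.5]}, {"fingers": 4, "delta_pos": [0, 0, 0], "angular": [0, 0, 15]}, {"fingers": 4, "delta_pos": [0, 0, 0], "angular": [0, 0, 22.5]}, {"fingers": 4, "delta_pos": [0, 0, 0], "angular": [0, 0, 30]}, {"fingers": 4, "delta_pos": [0, 0, 0], "angular": [0, 0, 37.5]}, {"fingers": 4, "delta_pos": [0, 0, 0], "angular": [0, 0, 45]}, {"fingers": 4, "delta_pos": [0, 0, 0], "angular": [0, 0, 45]}, {"fingers": 4, "delta_pos": [0, 0, 0], "angular": [0, 0, 45]}])

```text
clock: 33.5
tool_pos: [0.555, -0.0224, 0.0486]
orientation: [180.0, 0.0, -141.2]
force: [-2.7, 2.4, 3.3]
opening: 0.0118
gripper_force: 30.0
```

Request:
apply_moves(deltas=[{"fingers": 40, "delta_pos": [0, 0, 0], "angular": [0, 0, 0]}, {"fingers": 40, "delta_pos": [0, 0, 0], "angular": [0, 0, 0]}, {"fingers": 40, "delta_pos": [0, 0, -15], "angular": [0, 0, 0]}, {"fingers": 40, "delta_pos": [0, 0, -35], "angular": [0, 0, 0]}, {"fingers": 40, "delta_pos": [20, 20, -35], "angular": [0, 0, -8]}, {"fingers": 40, "delta_pos": [45, 45, -35], "angular": [0, 0, -16]}, {"fingers": 40, "delta_pos": [65, 65, -35], "angular": [0, 0, -24]}, {"fingers": 40, "delta_pos": [80, 80, -35], "angular": [0, 0, -32]}, {"fingers": 40, "delta_pos": [86, 86.5, -35], "angular": [0, 0, -40]}, {"fingers": 40, "delta_pos": [86, 86.5, -35], "angular": [0, 0, -45]}])

```text
clock: 34.5
tool_pos: [0.4329, -0.0087, 0.0838]
orientation: [-180.0, 0.0, -96.0]
force: [1.3, 0.3, -0.2]
opening: 0.0401
gripper_force: 0.0
```

Request:
apply_moves(deltas=[{"fingers": 40, "delta_pos": [0, 0, 5], "angular": [0, 0, 0]}, {"fingers": 40, "delta_pos": [0, 0, 5], "angular": [0, 0, 0]}, {"fingers": 40, "delta_pos": [0, 0, 5], "angular": [0, 0, 0]}, {"fingers": 40, "delta_pos": [0, 0, 5], "angular": [0, 0, 0]}])

```text
clock: 34.9
tool_pos: [0.4341, -0.0087, 0.0783]
orientation: [180.0, -0.0, -96.5]
force: [0.5, 0.7, 0.3]
opening: 0.0399
gripper_force: 0.0
```

```bash
python3 -c "
from h import *
deltas([434.2,-9,48],-96.4)"
```

```text
d [ 0.3 -0.1 30.3] ang [ 0.  -0.  -0.1] F [0.5 0.7 0.3] t 34.9 q6 -32
```

Request:
apply_moves(deltas=[{"fingers": 40, "delta_pos": [0.3, 0, 15], "angular": [0, 0, 0]}, {"fingers": 40, "delta_pos": [0.3, 0, 27], "angular": [0, 0, 0]}, {"fingers": 40, "delta_pos": [0.3, 0, 30], "angular": [0, 0, 0]}, {"fingers": 40, "delta_pos": [0.3, 0, 30], "angular": [0, 0, 0]}, {"fingers": 4, "delta_pos": [0.3, 0, 30], "angular": [0, 0, 0]}, {"fingers": 4, "delta_pos": [0.3, 0, 30], "angular": [0, 0, 0]}, {"fingers": 4, "delta_pos": [0.3, 0, 30], "angular": [0, 0, 0]}, {"fingers": 4, "delta_pos": [0.3, 0, 30], "angular": [0, 0, 0]}, {"fingers": 4, "delta_pos": [0.3, 0, 30], "angular": [0, 0, 0]}])

```text
clock: 35.8
tool_pos: [0.4342, -0.0087, 0.0488]
orientation: [-180.0, 0.0, -96.4]
force: [-0.5, 0.8, 2.2]
opening: 0.0113
gripper_force: 29.6
```

Request:
apply_moves(deltas=[{"fingers": 4, "delta_pos": [0, 0, 0], "angular": [0, 0, -7.5]}, {"fingers": 4, "delta_pos": [0, 0, 0], "angular": [0, 0, -15]}, {"fingers": 4, "delta_pos": [0, 0, 0], "angular": [0, 0, -22.5]}, {"fingers": 4, "delta_pos": [0, 0, 0], "angular": [0, 0, -30]}, {"fingers": 4, "delta_pos": [0, 0, 0], "angular": [0, 0, -37.5]}, {"fingers": 4, "delta_pos": [0, 0, 0], "angular": [0, 0, -45]}, {"fingers": 4, "delta_pos": [0, 0, 0], "angular": [0, 0, -45]}, {"fingers": 4, "delta_pos": [0, 0, 0], "angular": [0, 0, -45]}])

```text
clock: 36.6
tool_pos: [0.4345, -0.0087, 0.0488]
orientation: [-180.0, -0.0, -51.6]
force: [1.5, 0.1, 1.5]
opening: 0.0117
gripper_force: 29.8
```

Request:
apply_moves(deltas=[{"fingers": 40, "delta_pos": [0, 0, 0], "angular": [0, 0, 0]}, {"fingers": 40, "delta_pos": [0, 0, 0], "angular": [0, 0, 0]}, {"fingers": 40, "delta_pos": [0, 0, -15], "angular": [0, 0, 0]}, {"fingers": 40, "delta_pos": [0, 0, -35], "angular": [0, 0, 0]}, {"fingers": 40, "delta_pos": [-4, -45, -35], "angular": [0, 0, 8]}, {"fingers": 40, "delta_pos": [-8, -90, -35], "angular": [0, 0, 16]}, {"fingers": 40, "delta_pos": [-12, -135, -35], "angular": [0, 0, 24]}, {"fingers": 40, "delta_pos": [-15, -172, -35], "angular": [0, 0, 32]}, {"fingers": 40, "delta_pos": [-15.9, -188, -35], "angular": [0, 0, 40]}, {"fingers": 40, "delta_pos": [-15.9, -188, -35], "angular": [0, 0, 45]}])

```text
clock: 37.6
tool_pos: [0.5722, 0.1222, 0.0824]
orientation: [179.9, -0.0, -96.8]
force: [-1.1, 0.3, -0.6]
opening: 0.0395
gripper_force: 0.0
```

Request:
apply_moves(deltas=[{"fingers": 40, "delta_pos": [0, 0, 5], "angular": [0, 0, 0]}, {"fingers": 40, "delta_pos": [0, 0, 5], "angular": [0, 0, 0]}, {"fingers": 40, "delta_pos": [0, 0, 5], "angular": [0, 0, 0]}, {"fingers": 40, "delta_pos": [0, 0, 5], "angular": [0, 0, 0]}])

```text
clock: 38.0
tool_pos: [0.5709, 0.1205, 0.0787]
orientation: [-180.0, 0.0, -96.4]
force: [-0.4, -1.1, -0.1]
opening: 0.0402
gripper_force: 0.0
```

```bash
python3 -c "
from h import *
deltas([571.5,120.5,48],-96.4)"
```

```text
d [-0.1 -0.6 30.7] ang [-0.  0.  0.] F [-0.4 -1.1 -0.1] t 38.0 q6 -37
```

Request:
apply_moves(deltas=[{"fingers": 40, "delta_pos": [0, -0.3, 15], "angular": [0, 0, 0]}, {"fingers": 40, "delta_pos": [0, -0.3, 27], "angular": [0, 0, 0]}, {"fingers": 40, "delta_pos": [0, -0.3, 30], "angular": [0, 0, 0]}, {"fingers": 40, "delta_pos": [0, -0.3, 30], "angular": [0, 0, 0]}, {"fingers": 4, "delta_pos": [0, -0.3, 30], "angular": [0, 0, 0]}, {"fingers": 4, "delta_pos": [0, -0.3, 30], "angular": [0, 0, 0]}, {"fingers": 4, "delta_pos": [0, -0.3, 30], "angular": [0, 0, 0]}, {"fingers": 4, "delta_pos": [0, -0.3, 30], "angular": [0, 0, 0]}, {"fingers": 4, "delta_pos": [0, -0.3, 30], "angular": [0, 0, 0]}])

```text
clock: 38.9
tool_pos: [0.5715, 0.1209, 0.0488]
orientation: [-180.0, 0.0, -96.4]
force: [-0.9, 0.4, 2.7]
opening: 0.0117
gripper_force: 29.6
```

Request:
apply_moves(deltas=[{"fingers": 4, "delta_pos": [0, 0, 0], "angular": [0, 0, -7.5]}, {"fingers": 4, "delta_pos": [0, 0, 0], "angular": [0, 0, -15]}, {"fingers": 4, "delta_pos": [0, 0, 0], "angular": [0, 0, -22.5]}, {"fingers": 4, "delta_pos": [0, 0, 0], "angular": [0, 0, -30]}, {"fingers": 4, "delta_pos": [0, 0, 0], "angular": [0, 0, -37.5]}, {"fingers": 4, "delta_pos": [0, 0, 0], "angular": [0, 0, -45]}, {"fingers": 4, "delta_pos": [0, 0, 0], "angular": [0, 0, -45]}, {"fingers": 4, "delta_pos": [0, 0, 0], "angular": [0, 0, -45]}])

```text
clock: 39.7
tool_pos: [0.5717, 0.1209, 0.0488]
orientation: [-180.0, -0.0, -51.6]
force: [0.6, 0.4, 1.1]
opening: 0.0118
gripper_force: 29.8
```

Request:
apply_moves(deltas=[{"fingers": 40, "delta_pos": [0, 0, 0], "angular": [0, 0, 0]}, {"fingers": 40, "delta_pos": [0, 0, 0], "angular": [0, 0, 0]}, {"fingers": 40, "delta_pos": [0, 0, -15], "angular": [0, 0, 0]}, {"fingers": 40, "delta_pos": [0, 0, -35], "angular": [0, 0, 0]}, {"fingers": 40, "delta_pos": [-25, 25, -35], "angular": [0, 0, 8]}, {"fingers": 40, "delta_pos": [-50, 50, -35], "angular": [0, 0, 16]}, {"fingers": 40, "delta_pos": [-75, 75, -35], "angular": [0, 0, 24]}, {"fingers": 40, "delta_pos": [-85.9, 86.9, -35], "angular": [0, 0, 32]}, {"fingers": 40, "delta_pos": [-85.9, 86.9, -35], "angular": [0, 0, 40]}, {"fingers": 40, "delta_pos": [-85.9, 86.9, -35], "angular": [0, 0, 48]}])

```text
clock: 40.7
tool_pos: [0.4492, 0.1338, 0.0838]
orientation: [-180.0, 0.0, -99.8]
force: [0.4, 0.0, 0.8]
opening: 0.0397
gripper_force: 0.0
```

Request:
apply_moves(deltas=[{"fingers": 40, "delta_pos": [0, 0, 0], "angular": [0, 0, 8]}, {"fingers": 40, "delta_pos": [0, 0, 0], "angular": [0, 0, 16]}, {"fingers": 40, "delta_pos": [0, 0, 0], "angular": [0, 0, 24]}, {"fingers": 40, "delta_pos": [0, 0, 0], "angular": [0, 0, 32]}, {"fingers": 40, "delta_pos": [0, 0, 0], "angular": [0, 0, 40]}, {"fingers": 40, "delta_pos": [0, 0, 0], "angular": [0, 0, 41.9]}, {"fingers": 40, "delta_pos": [0, 0, 0], "angular": [0, 0, 41.9]}, {"fingers": 40, "delta_pos": [0, 0, 0], "angular": [0, 0, 41.9]}])

```text
clock: 41.5
tool_pos: [0.4497, 0.1336, 0.0834]
orientation: [180.0, -0.0, -141.3]
force: [0.4, 0.3, 0.2]
opening: 0.0395
gripper_force: 0.0
```

```bash
python3 - <<'E'
from h import *
deltas([450,134.2,48],-141.4)
s=ctrl.snapshot("side"); t=ctrl.snapshot("top")
cv2.imwrite("pics/e.png",np.hstack([cv2.resize(s[180:280,210:310],(400,400)),cv2.resize(t[140:290,230:380],(400,400))])[:,:,::-1])
E
```

```text
d [-0.6  0.3 35.4] ang [ 0.  -0.   0.1] F [0.4 0.3 0.2] t 41.5 q6 -92
```

View pics/e.png

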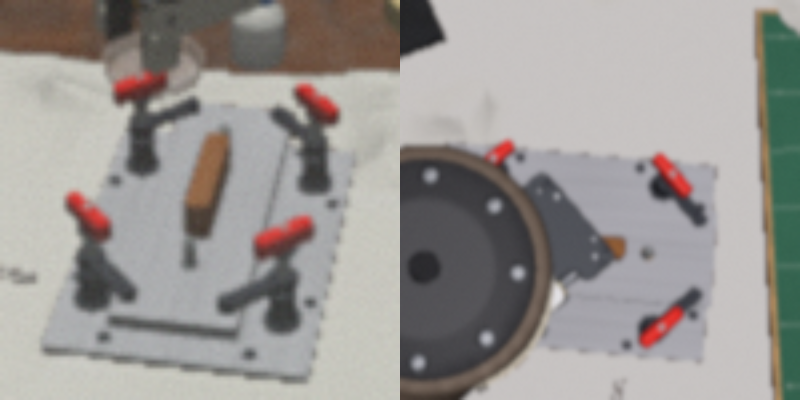

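Request:
apply_moves(deltas=[{"fingers": 40, "delta_pos": [-0.5, 0.3, 15], "angular": [0, 0, 0]}, {"fingers": 40, "delta_pos": [-0.5, 0.3, 30], "angular": [0, 0, 0]}, {"fingers": 40, "delta_pos": [-0.5, 0.3, 35], "angular": [0, 0, 0]}, {"fingers": 40, "delta_pos": [-0.5, 0.3, 35], "angular": [0, 0, 0]}, {"fingers": 4, "delta_pos": [-0.5, 0.3, 35], "angular": [0, 0, 0]}, {"fingers": 4, "delta_pos": [-0.5, 0.3, 35], "angular": [0, 0, 0]}, {"fingers": 4, "delta_pos": [-0.5, 0.3, 35], "angular": [0, 0, 0]}, {"fingers": 4, "delta_pos": [-0.5, 0.3, 35], "angular": [0, 0, 0]}, {"fingers": 4, "delta_pos": [-0.5, 0.3, 35], "angular": [0, 0, 0]}])

```text
clock: 42.5
tool_pos: [0.4501, 0.1346, 0.0488]
orientation: [180.0, 0.0, -141.4]
force: [-2.9, 2.5, 3.2]
opening: 0.012
gripper_force: 30.0
```

Request:
apply_moves(deltas=[{"fingers": 4, "delta_pos": [0, 0, 0], "angular": [0, 0, 7.5]}, {"fingers": 4, "delta_pos": [0, 0, 0], "angular": [0, 0, 15]}, {"fingers": 4, "delta_pos": [0, 0, 0], "angular": [0, 0, 22.5]}, {"fingers": 4, "delta_pos": [0, 0, 0], "angular": [0, 0, 30]}, {"fingers": 4, "delta_pos": [0, 0, 0], "angular": [0, 0, 37.5]}, {"fingers": 4, "delta_pos": [0, 0, 0], "angular": [0, 0, 44]}, {"fingers": 4, "delta_pos": [0, 0, 0], "angular": [0, 0, 47]}, {"fingers": 4, "delta_pos": [0, 0, 0], "angular": [0, 0, 47]}, {"fingers": 4, "delta_pos": [0, 0, 0], "angular": [0, 0, 47]}])

```text
clock: 43.4
tool_pos: [0.4501, 0.1348, 0.0488]
orientation: [180.0, 0.0, 171.8]
force: [-4.4, 4.0, 4.6]
opening: 0.0118
gripper_force: 30.6
```

```bash
python3 -c "
from h import *
print(ctrl.get_obs()['moment'],ctrl.get_obs()['orientation']);deltas([555.2,-22.6,82],-141.4)"
```

```text
[1.2511797  1.50187505 0.57663919] [1.79964238e+02 1.56891748e-02 1.71790950e+02]
d [-126.5 -140.8  -33.2] ang [  0.    0.  -46.8] F [-4.4  4.   4.6] t 43.4 q6 -139
```

Request:
apply_moves(deltas=[{"fingers": 40, "delta_pos": [0, 0, 0], "angular": [0, 0, 0]}, {"fingers": 40, "delta_pos": [0, 0, 0], "angular": [0, 0, 0]}, {"fingers": 40, "delta_pos": [0, 0, -15], "angular": [0, 0, 0]}, {"fingers": 40, "delta_pos": [0, 0, -35], "angular": [0, 0, 0]}, {"fingers": 40, "delta_pos": [-30, -34, -35], "angular": [0, 0, -8]}, {"fingers": 40, "delta_pos": [-60, -67, -35], "angular": [0, 0, -16]}, {"fingers": 40, "delta_pos": [-90, -100, -35], "angular": [0, 0, -24]}, {"fingers": 40, "delta_pos": [-115, -128, -35], "angular": [0, 0, -32]}, {"fingers": 40, "delta_pos": [-126.5, -140.8, -35], "angular": [0, 0, -40]}, {"fingers": 40, "delta_pos": [-126.5, -140.8, -35], "angular": [0, 0, -46.8]}])

```text
clock: 44.4
tool_pos: [0.5558, -0.0261, 0.0828]
orientation: [-180.0, -0.1, -141.3]
force: [-0.5, -0.1, 0.2]
opening: 0.0397
gripper_force: 0.0
```

Request:
apply_moves(deltas=[{"fingers": 40, "delta_pos": [0, 0, 5], "angular": [0, 0, 0]}, {"fingers": 40, "delta_pos": [0, 0, 5], "angular": [0, 0, 0]}, {"fingers": 40, "delta_pos": [0, 0, 5], "angular": [0, 0, 0]}, {"fingers": 40, "delta_pos": [0, 0, 5], "angular": [0, 0, 0]}])

```text
clock: 44.8
tool_pos: [0.5547, -0.0228, 0.0786]
orientation: [-180.0, 0.0, -141.6]
force: [0.2, 0.9, 0.4]
opening: 0.0401
gripper_force: 0.0
```

```bash
python3 -c "
from h import *
deltas([555.2,-22.6,48],-141.3)"
```

```text
d [-0.5 -0.1 30.6] ang [-0.   0.  -0.3] F [0.2 0.9 0.4] t 44.8 q6 -69
```

Request:
apply_moves(deltas=[{"fingers": 40, "delta_pos": [-0.3, 0, 15], "angular": [0, 0, 0]}, {"fingers": 40, "delta_pos": [-0.3, 0, 27], "angular": [0, 0, 0]}, {"fingers": 40, "delta_pos": [-0.3, 0, 30], "angular": [0, 0, 0]}, {"fingers": 40, "delta_pos": [-0.3, 0, 30], "angular": [0, 0, 0]}, {"fingers": 4, "delta_pos": [-0.3, 0, 30], "angular": [0, 0, 0]}, {"fingers": 4, "delta_pos": [-0.3, 0, 30], "angular": [0, 0, 0]}, {"fingers": 4, "delta_pos": [-0.3, 0, 30], "angular": [0, 0, 0]}, {"fingers": 4, "delta_pos": [-0.3, 0, 30], "angular": [0, 0, 0]}, {"fingers": 4, "delta_pos": [-0.3, 0, 30], "angular": [0, 0, 0]}])

```text
clock: 45.7
tool_pos: [0.5548, -0.0226, 0.0488]
orientation: [180.0, 0.0, -141.6]
force: [-3.1, 4.1, 4.4]
opening: 0.0117
gripper_force: 30.0
```

Request:
apply_moves(deltas=[{"fingers": 4, "delta_pos": [0, 0, 0], "angular": [0, 0, 7.5]}, {"fingers": 4, "delta_pos": [0, 0, 0], "angular": [0, 0, 15]}, {"fingers": 4, "delta_pos": [0, 0, 0], "angular": [0, 0, 22.5]}, {"fingers": 4, "delta_pos": [0, 0, 0], "angular": [0, 0, 30]}, {"fingers": 4, "delta_pos": [0, 0, 0], "angular": [0, 0, 37.5]}, {"fingers": 4, "delta_pos": [0, 0, 0], "angular": [0, 0, 44]}, {"fingers": 4, "delta_pos": [0, 0, 0], "angular": [0, 0, 47]}, {"fingers": 4, "delta_pos": [0, 0, 0], "angular": [0, 0, 47]}, {"fingers": 4, "delta_pos": [0, 0, 0], "angular": [0, 0, 47]}])

```text
clock: 46.6
tool_pos: [0.5546, -0.022, 0.0488]
orientation: [179.9, -0.0, 171.5]
force: [-5.0, 7.5, 4.6]
opening: 0.0119
gripper_force: 30.6
```

```bash
python3 -c "
from h import *
print(ctrl.get_obs()['moment'],ctrl.get_obs()['orientation'],ctrl.get_obs()['joint_pos']);deltas([434.4,-8.9,82],-51.6)"
```

```text
[2.87631321 1.65026933 0.61340671] [ 1.79934775e+02 -2.26652079e-02  1.71518197e+02] [ 1.78900216e+01  1.78141866e+01 -2.55262111e+01 -9.42054881e-02
 -4.66509748e+01 -1.16307176e+02]
d [120.9  -4.7 -33.2] ang [ 1.000e-01  1.000e-01 -1.369e+02] F [-5.   7.5  4.6] t 46.6 q6 -116
```

Request:
apply_moves(deltas=[{"fingers": 40, "delta_pos": [0, 0, 0], "angular": [0, 0, 0]}, {"fingers": 40, "delta_pos": [0, 0, 0], "angular": [0, 0, 0]}, {"fingers": 40, "delta_pos": [0, 0, -15], "angular": [0, 0, 0]}, {"fingers": 40, "delta_pos": [0, 0, -35], "angular": [0, 0, 0]}, {"fingers": 40, "delta_pos": [25, -1, -35], "angular": [0, 0, -8.3]}, {"fingers": 40, "delta_pos": [55, -2, -35], "angular": [0, 0, -16.6]}, {"fingers": 40, "delta_pos": [85, -3, -35], "angular": [0, 0, -24.9]}, {"fingers": 40, "delta_pos": [110, -4, -35], "angular": [0, 0, -33.2]}, {"fingers": 40, "delta_pos": [120.9, -4.7, -35], "angular": [0, 0, -41.5]}, {"fingers": 40, "delta_pos": [120.9, -4.7, -35], "angular": [0, 0, -49.8]}])

```text
clock: 47.6
tool_pos: [0.4333, -0.0102, 0.0838]
orientation: [-180.0, 0.0, -138.4]
force: [-0.4, 0.4, -0.2]
opening: 0.04
gripper_force: 0.0
```

Request:
apply_moves(deltas=[{"fingers": 40, "delta_pos": [0, 0, 0], "angular": [0, 0, -8.5]}, {"fingers": 40, "delta_pos": [0, 0, 0], "angular": [0, 0, -17]}, {"fingers": 40, "delta_pos": [0, 0, 0], "angular": [0, 0, -25.5]}, {"fingers": 40, "delta_pos": [0, 0, 0], "angular": [0, 0, -34]}, {"fingers": 40, "delta_pos": [0, 0, 0], "angular": [0, 0, -42.5]}, {"fingers": 40, "delta_pos": [0, 0, 0], "angular": [0, 0, -51]}, {"fingers": 40, "delta_pos": [0, 0, 0], "angular": [0, 0, -59.5]}, {"fingers": 40, "delta_pos": [0, 0, 0], "angular": [0, 0, -68]}, {"fingers": 40, "delta_pos": [0, 0, 0], "angular": [0, 0, -76.5]}, {"fingers": 40, "delta_pos": [0, 0, 0], "angular": [0, 0, -85]}])

```text
clock: 48.6
tool_pos: [0.4349, -0.0101, 0.0836]
orientation: [-180.0, -0.0, -53.4]
force: [0.6, 0.7, 0.4]
opening: 0.0402
gripper_force: 0.0
```

Request:
apply_moves(deltas=[{"fingers": 40, "delta_pos": [0, 0, 5], "angular": [0, 0, -2]}, {"fingers": 40, "delta_pos": [0, 0, 5], "angular": [0, 0, -2]}, {"fingers": 40, "delta_pos": [0, 0, 5], "angular": [0, 0, -2]}])

```text
clock: 48.9
tool_pos: [0.4348, -0.0101, 0.0786]
orientation: [180.0, -0.0, -51.8]
force: [0.0, 0.3, 0.6]
opening: 0.0399
gripper_force: 0.0
```

```bash
python3 -c "
from h import *
deltas([434.4,-8.9,48],-51.6)"
```

```text
d [-1.2 -0.4 30.6] ang [ 0.  -0.  -0.2] F [0.  0.3 0.6] t 48.9 q6 13
```

Request:
apply_moves(deltas=[{"fingers": 40, "delta_pos": [-1.2, -0.4, 15], "angular": [0, 0, 0]}, {"fingers": 40, "delta_pos": [-1.2, -0.4, 27], "angular": [0, 0, 0]}, {"fingers": 40, "delta_pos": [-1.2, -0.4, 30], "angular": [0, 0, 0]}, {"fingers": 40, "delta_pos": [-1.2, -0.4, 30], "angular": [0, 0, 0]}, {"fingers": 4, "delta_pos": [-1.2, -0.4, 30], "angular": [0, 0, 0]}, {"fingers": 4, "delta_pos": [-1.2, -0.4, 30], "angular": [0, 0, 0]}, {"fingers": 4, "delta_pos": [-1.2, -0.4, 30], "angular": [0, 0, 0]}, {"fingers": 4, "delta_pos": [-1.2, -0.4, 30], "angular": [0, 0, 0]}, {"fingers": 4, "delta_pos": [-1.2, -0.4, 30], "angular": [0, 0, 0]}])

```text
clock: 49.8
tool_pos: [0.4345, -0.0087, 0.0487]
orientation: [-180.0, -0.0, -51.7]
force: [-0.6, 1.2, 2.1]
opening: 0.0121
gripper_force: 29.9
```

Request:
apply_moves(deltas=[{"fingers": 4, "delta_pos": [0, 0, 0], "angular": [0, 0, -7.5]}, {"fingers": 4, "delta_pos": [0, 0, 0], "angular": [0, 0, -15]}, {"fingers": 4, "delta_pos": [0, 0, 0], "angular": [0, 0, -22.5]}, {"fingers": 4, "delta_pos": [0, 0, 0], "angular": [0, 0, -30]}, {"fingers": 4, "delta_pos": [0, 0, 0], "angular": [0, 0, -37.5]}, {"fingers": 4, "delta_pos": [0, 0, 0], "angular": [0, 0, -44]}, {"fingers": 4, "delta_pos": [0, 0, 0], "angular": [0, 0, -47]}, {"fingers": 4, "delta_pos": [0, 0, 0], "angular": [0, 0, -47]}, {"fingers": 4, "delta_pos": [0, 0, 0], "angular": [0, 0, -47]}])

```text
clock: 50.7
tool_pos: [0.4347, -0.0084, 0.0488]
orientation: [-180.0, -0.0, -4.9]
force: [-1.8, 2.8, 3.4]
opening: 0.0117
gripper_force: 30.6
```

```bash
python3 -c "
from h import *
print(ctrl.get_obs()['moment'],ctrl.get_obs()['orientation']);deltas([571.6,120.8,82],-51.6)"
```

```text
[ 0.76154115  0.61205488 -0.57878916] [-1.79965266e+02 -3.69917206e-02 -4.87121336e+00]
d [ 125.5 -140.4  -33.1] ang [-0.  -0.  46.7] F [-1.8  2.8  3.4] t 50.7 q6 60
```

Request:
apply_moves(deltas=[{"fingers": 40, "delta_pos": [0, 0, 0], "angular": [0, 0, 0]}, {"fingers": 40, "delta_pos": [0, 0, 0], "angular": [0, 0, 0]}, {"fingers": 40, "delta_pos": [0, 0, -15], "angular": [0, 0, 0]}, {"fingers": 40, "delta_pos": [0, 0, -35], "angular": [0, 0, 0]}, {"fingers": 40, "delta_pos": [30, -34, -35], "angular": [0, 0, 8]}, {"fingers": 40, "delta_pos": [60, -67, -35], "angular": [0, 0, 16]}, {"fingers": 40, "delta_pos": [90, -100, -35], "angular": [0, 0, 24]}, {"fingers": 40, "delta_pos": [115, -128, -35], "angular": [0, 0, 32]}, {"fingers": 40, "delta_pos": [125.5, -140.4, -35], "angular": [0, 0, 40]}, {"fingers": 40, "delta_pos": [125.5, -140.4, -35], "angular": [0, 0, 46.7]}])

```text
clock: 51.7
tool_pos: [0.5723, 0.1223, 0.0824]
orientation: [179.9, -0.0, -51.7]
force: [-1.9, -0.7, 0.5]
opening: 0.0398
gripper_force: 0.0
```

Request:
apply_moves(deltas=[{"fingers": 40, "delta_pos": [0, 0, 5], "angular": [0, 0, 0]}, {"fingers": 40, "delta_pos": [0, 0, 5], "angular": [0, 0, 0]}, {"fingers": 40, "delta_pos": [0, 0, 5], "angular": [0, 0, 0]}, {"fingers": 40, "delta_pos": [0, 0, 5], "angular": [0, 0, 0]}])

```text
clock: 52.1
tool_pos: [0.5709, 0.1206, 0.0787]
orientation: [-180.0, -0.0, -51.4]
force: [0.3, -0.5, 0.0]
opening: 0.0402
gripper_force: 0.0
```

```bash
python3 -c "
from h import *
deltas([571.6,120.8,48],-51.6)"
```

```text
d [ 0.3 -0.7 30.7] ang [-0.  -0.   0.2] F [ 0.3 -0.5  0. ] t 52.1 q6 8
```

Request:
apply_moves(deltas=[{"fingers": 40, "delta_pos": [0.2, -0.4, 15], "angular": [0, 0, 0]}, {"fingers": 40, "delta_pos": [0.2, -0.4, 27], "angular": [0, 0, 0]}, {"fingers": 40, "delta_pos": [0.2, -0.4, 30], "angular": [0, 0, 0]}, {"fingers": 40, "delta_pos": [0.2, -0.4, 30], "angular": [0, 0, 0]}, {"fingers": 4, "delta_pos": [0.2, -0.4, 30], "angular": [0, 0, 0]}, {"fingers": 4, "delta_pos": [0.2, -0.4, 30], "angular": [0, 0, 0]}, {"fingers": 4, "delta_pos": [0.2, -0.4, 30], "angular": [0, 0, 0]}, {"fingers": 4, "delta_pos": [0.2, -0.4, 30], "angular": [0, 0, 0]}, {"fingers": 4, "delta_pos": [0.2, -0.4, 30], "angular": [0, 0, 0]}])

```text
clock: 53.0
tool_pos: [0.5717, 0.1211, 0.0488]
orientation: [-180.0, -0.0, -51.4]
force: [0.2, -0.5, 0.8]
opening: 0.012
gripper_force: 30.0
```

Request:
apply_moves(deltas=[{"fingers": 4, "delta_pos": [0, 0, 0], "angular": [0, 0, -7.5]}, {"fingers": 4, "delta_pos": [0, 0, 0], "angular": [0, 0, -15]}, {"fingers": 4, "delta_pos": [0, 0, 0], "angular": [0, 0, -22.5]}, {"fingers": 4, "delta_pos": [0, 0, 0], "angular": [0, 0, -30]}, {"fingers": 4, "delta_pos": [0, 0, 0], "angular": [0, 0, -37.5]}, {"fingers": 4, "delta_pos": [0, 0, 0], "angular": [0, 0, -44]}, {"fingers": 4, "delta_pos": [0, 0, 0], "angular": [0, 0, -47]}, {"fingers": 4, "delta_pos": [0, 0, 0], "angular": [0, 0, -47]}, {"fingers": 4, "delta_pos": [0, 0, 0], "angular": [0, 0, -47]}])

```text
clock: 53.9
tool_pos: [0.5718, 0.1212, 0.0488]
orientation: [-180.0, -0.0, -4.6]
force: [-0.2, 0.9, 2.8]
opening: 0.012
gripper_force: 30.7
```

```bash
python3 -c "
from h import *
print(ctrl.get_obs()['moment']);deltas([500,-200,180],-51.6)"
```

```text
[ 0.34692317  0.24880355 -0.59974983]
d [ -45.9  325.8 -131.4] ang [-0. -0. 47.] F [-0.2  0.9  2.8] t 53.9 q6 54
```

Request:
apply_moves(deltas=[{"fingers": 40, "delta_pos": [0, 0, 0], "angular": [0, 0, 0]}, {"fingers": 40, "delta_pos": [0, 0, 0], "angular": [0, 0, 0]}, {"fingers": 40, "delta_pos": [0, 0, -15], "angular": [0, 0, 0]}, {"fingers": 40, "delta_pos": [0, 0, -50], "angular": [0, 0, 0]}, {"fingers": 40, "delta_pos": [0, 0, -100], "angular": [0, 0, 0]}, {"fingers": 40, "delta_pos": [-10, 40, -140], "angular": [0, 0, 0]}, {"fingers": 40, "delta_pos": [-20, 90, -150], "angular": [0, 0, 0]}, {"fingers": 40, "delta_pos": [-30, 140, -150], "angular": [0, 0, 0]}, {"fingers": 40, "delta_pos": [-40, 190, -150], "angular": [0, 0, 0]}, {"fingers": 40, "delta_pos": [-45, 240, -150], "angular": [0, 0, 0]}])

```text
clock: 54.9
tool_pos: [0.5087, -0.1063, 0.1989]
orientation: [-180.0, -0.0, -4.4]
force: [1.1, 0.3, 0.4]
opening: 0.04
gripper_force: 0.0
```

Request:
apply_moves(deltas=[{"fingers": 40, "delta_pos": [-30, 50, 0], "angular": [0, 0, 0]}, {"fingers": 40, "delta_pos": [-60, 100, 0], "angular": [0, 0, 0]}, {"fingers": 40, "delta_pos": [-90, 150, 0], "angular": [0, 0, 0]}, {"fingers": 40, "delta_pos": [-100, 200, 0], "angular": [0, 0, 0]}, {"fingers": 40, "delta_pos": [-100, 230, 0], "angular": [0, 0, 0]}, {"fingers": 40, "delta_pos": [-100, 230, 0], "angular": [0, 0, 0]}, {"fingers": 40, "delta_pos": [-100, 230, 0], "angular": [0, 0, 0]}])

```text
clock: 55.6
tool_pos: [0.3914, -0.3275, 0.198]
orientation: [-180.0, 0.1, -4.6]
force: [0.7, 0.3, 0.5]
opening: 0.0399
gripper_force: 0.0
```

```bash
python3 - <<'E'
from h import *
s=ctrl.snapshot("side"); t=ctrl.snapshot("top")
cv2.imwrite("pics/f.png",np.hstack([cv2.resize(s[170:290,190:310],(400,400)),cv2.resize(t[140:290,130:380],(400,240)) if 0 else cv2.resize(t[140:300,130:370],(400,400))])[:,:,::-1])
E
```

```text
(no output)
```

View pics/f.png

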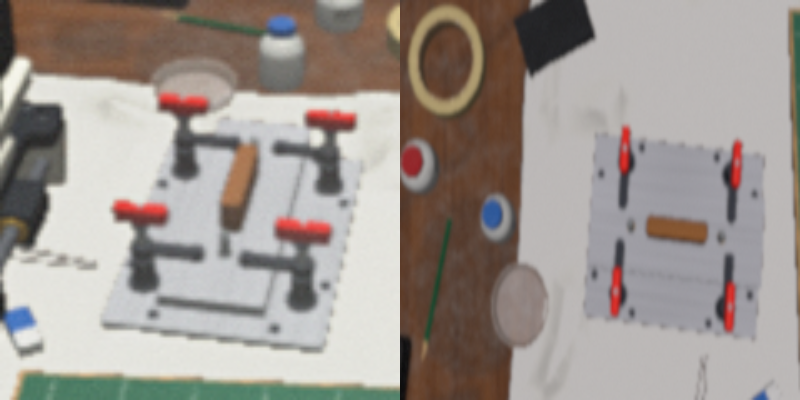

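All four clamp arms point in over the plate, the pins stand through it, and the bottle, pot and dish are in their places. I am handing the job in.

```bash
python3 -c "
from plant import ctrl
print(ctrl.close_job())"
```

```text
the job is handed in; nothing more can be done
None
```

The job is handed in: both laminations found are on the pins with the pressure plate on top, and all four clamps were turned to half and then to their stops in crisscross order, with the bottle, pot and dish left standing; no verdict was returned.

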